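# Clear the oilstone off the steel box and hold its lid at 60 degrees

## Task

I am about to screw a stay onto the lid of the steel box, so be my third hand. Lift the oilstone off the lid and set it down flat and fully home in its wooden holder without dropping or knocking it (60 N at most), for the stone is brittle; let go of it, then raise the lid by its pull to 60 degrees, never past 75 because the hinge would bend, and never letting it drop. Finish still holding the lid steady at 60 degrees in the gripper, and leave the other things on the table where they are.

Things in the scene. Friction and masses are not known exactly. Their poses are not given: they have to be found in the camera images.
- steel_box_lid (a joint): Opening angle of the lid of the plain dark grey-green sheet-steel box, rad: 0 shut (as at the start), 1.047 is the 60 degrees wanted. The hinge has next to no friction: let go below about 90 degrees the lid falls shut. Lid with pull weighs about 0.2 kg. The box does not shift on the table.
- steel_box: The steel box, 115 (x) x 158 (y) x 62 mm high with its lid shut; origin at the centre of its underside on the table, z up, its front (with the pull) faces its own -x, the hinge is along its back edge, parallel to y. The lid's flat top is 62 mm above the table. Only the box has a pull.
- pull_bar (a point): Middle of the grip bar of the bright steel D-shaped pull on the front of the lid; moves with the lid. The bar is round, 9 mm thick, level, parallel to the box's y, about 70 mm of it free, 36 mm in front of the lid's front face, and 52 mm above the table when the lid is shut. It lies 147 mm in front of the hinge axis and 9 mm above it when shut. The point's axes turn with the lid.
- lid_hinge (a point): Middle of the hinge axis at the back of the box, 43 mm above the table; the lid turns about this point's y axis, the front edge going up.
- stone_center (a point): Centre of the oilstone, a dark grey-brown rectangular sharpening stone 50 (x) x 150 (y) x 24 mm, 0.4 to 0.6 kg, loose; at the start it lies flat on the lid, its long way along the lid. Its axes: x across, y along, z up. Brittle: set it down with under 60 N against the holder, and do not let it fall.
- stone_holder: The stone's low wooden holder, 77 (x) x 198 (y) x 18 mm high, fast on the table; origin at the centre of its underside, x across, y along. Its recess, open at the top, is centred, 55 x 156 mm and 8 mm deep, floor 10 mm above the table; side rails 11 mm, end blocks 21 mm wide. The stone fits either way round; seated, its centre is 22 mm above the table and 16 mm of it stands out above the rails.
- holder_seat (a point): Centre of the floor of the holder's recess, 10 mm above the table; axes as the holder's.
- black_cap: Bystander: round black cap, 68 mm across, 37 mm high, loose, right of the work. Origin under its centre.
- tape_roll: Bystander: black roll of tape lying flat, 61 mm across, 18 mm high, loose, behind the work. Origin under its centre.
- scriber: Bystander: white pen-shaped scriber lying flat, 135 mm long (its y), 10 mm thick, loose, left of the work. Origin under its middle.
Things that resemble listed ones, but are neither listed nor needed, are in the scene too. Of the things that look like the part that bears stone_center, the larger one is meant.

How it is judged:
By the outcome, as a careful person would: the job done as asked, in the order asked, and still so for the second after the job is handed in, while the arm keeps its last pose, push and grip.
It also fails if it takes over 54 s, if anything falls off the work surface, if the arm or the gripper's body presses on something with over 40 N, if the wrist force passes 120 N, or if a joint passes its speed limit or range.

## Robot

A 6-joint arm with a two-finger parallel gripper is mounted at the origin on a cart in front of the work surface, level with it; the furniture and walls round the work are solid. World frame = base frame: x ahead of the robot, y to its left, z up, the work surface at z = 0. Lengths are in mm, angles in rad, forces in N, time in s.
With the tool pointing down it reaches from about 275 to 1000 mm from the base axis. Payload 8.4 kg.
Tool frame: the origin (TCP) lies at the very end of the fingers, on their centre line; the grasp point (between the pads) lies 19 mm behind it; z points along the fingers, y is the direction in which the jaws open and shut (so a half turn about z gives the same grasp; the last joint's range is limited). The gripper opens to 85 mm and grips with 20 to 120 N. Pads are 22 mm wide; open, the fingers measure 114 mm over their backs; the gripper's body (76 mm by 85 mm) begins 54 mm behind the grasp point. The pads swing forward as they close: fully open they stand 13 mm farther back than shut.
Start: joints at [-1.174, 0.353, 1.633, -0, 1.155, -0.002], TCP at [242.694, -575.958, 192.281] pointing down, gripper open.
Joint ranges: [-2.63, 2.63], [-0.92, 2.1], [0.06, 2.66], [-1.3, 4.44], [0, 2.69], [-3.02, 3.02]. Speed limits (rad/s): [2.22, 2.22, 2.79, 3.14, 3.14, 3.14].

## Interface

Orientations are given as [roll, pitch, yaw] about the fixed x, y, z axes, in that order (R = Rz(yaw) Ry(pitch) Rx(roll)).
In Python, from rig import r gives the robot as it stands.
- The arm moves only by the tool move_arm, never from a script. Its argument "increments" is a list of rows, each an object of numbers: "tx", "ty", "tz": the shift along the tool's x, y, z in cm; "rx", "ry", "rz": the turn, a rotation vector about the tool's x, y, z in degrees; "gripper": the gripper's target within -1 to 1 (fully open at 1, half-way at 0, shut at -1). A call has 1 to 12 rows; each row shifts and turns the commanded pose from where the row before left it, along the tool's axes as they then stand; what a row does not reach is not made up. A row lasts 1/10 s, in which the tool goes at most 50 mm and 8.59 degrees, less where a joint would pass 70% of its speed; a pose out of reach is approached as far as the arm can. A call is refused whole if a number of a shift passes 5 or a number of a turn 8.59, either way. A call with a gripper value outside its range is refused whole. The fingers move at their own pace and stop on an object; "squeeze" is the grip in N (left out, the last holds). Time passes only in rows, so rows that do not move let the fingers close. It gives the time, the measured TCP pose, the force and the opening at its end, in the units of the state.
- r.sense(): the state, without advancing time (a new reading comes with each control period).
- r.grab_frame(name): name is "scene" or "top" or "wrist"; returns (picture, depth): 420x560x3 uint8, red, green, blue; 420x560 float32, mm along the optical axis (not along the pixel's ray), 0 where there is no reading.
- r.camera_model(name): a dict with "fx", "fy", "cx", "cy" (pixels), "R" (3x3) and "t" (3): a world point X has camera coordinates R X + t; the wrist camera has in their place "hand_eye" (4x4, takes a point from camera to tool coordinates, whose origin is the TCP and whose axes are the flange's). Camera axes: x right, y down, z forward; pixel columns grow to the right and rows downward; lengths in mm; the calibration is good to about 2 mm. A picture is of the moment at which its call begins: read the wrist's pose just before it. camera_model takes no time and is no camera call.
- r.sign_off(): hands the job in, once; it reports no verdict.
Trained networks look in the newest picture that a camera, given by its name, has taken for a name from the list of things; names that differ only in an ending like _2 or _b are one class to them, and where a whole thing is asked for, a point or a joint stands for the part that bears it (a point fixed in the world has none). Each returns a list of dicts, best first, with "confidence" (0 to 1); they miss things now and then, are a little off and sometimes report something else, mostly with a low value. They report only what shows in the picture. A call takes as long as a camera call. They do not tell look-alikes from the thing itself.
- r.cut_out(query, camera): "mask" (420x560 bool, what is visible of it) and "bbox" ([left, top, right, bottom] in pixels, round what is visible of it).
- r.place_of(query, camera): "location" ([row, column] in pixels: a listed point, or the origin of a listed thing).
The state is a dict: "clock": time; "qpos": joint angles; "qvel": joint speeds; "joint_efforts": joint torques, N m; "eef_pos": TCP position; "tcp_rot": TCP orientation; "contact_force": force on the tool from outside, world axes, zero at the start; "wrist_torque": the same for the moment, N m; "opening": opening from 0.0 (shut) to 1.0 (fully open).
Only numpy, scipy, OpenCV 4.12 (cv2) and the standard library are available. Lean on these libraries where they do the work, as an engineer would, in place of code of your own. Each camera call takes 0.05 s, during which the arm holds its last target. There are 200 camera calls.

## Working session

There is one attempt and no reset: what is moved stays moved. The work goes in short steps, Python scripts to look and compute and a tool call to move; the robot and the scene stay as the last step left them, time stands still between calls to the robot, and variables do not carry over. Pictures are saved under pics/ and viewed, about 8 in all and at most 12, crops included, and the job is handed in when it is done.

Besides the shell and the picture viewer there is one more tool, called after ">>>" in YAML: its name, and indented under it one key for each argument. move_arm: Moves the arm, as the interface text tells. Its arguments: {"type":"object","properties":{"increments":{"type":"array","items":{"type":"object","properties":{"tx":{"type":"number"},"ty":{"type":"number"},"tz":{"type":"number"},"rx":{"type":"number"},"ry":{"type":"number"},"rz":{"type":"number"},"gripper":{"type":"number"}}}},"squeeze":{"type":"number"}},"required":["increments"]}

```bash
ls; mkdir -p pics; cat > h.py <<'E'
import numpy as np, cv2
from rig import r
def grab(n,save=None):
    im,d=r.grab_frame(n)
    if save: cv2.imwrite('pics/'+save,cv2.cvtColor(im,cv2.COLOR_RGB2BGR))
    return im,d
def towrld(n,rows,cols,z,st=None):
    m=r.camera_model(n)
    P=np.stack([(cols-m['cx'])/m['fx']*z,(rows-m['cy'])/m['fy']*z,z],-1)
    if n=='wrist':
        from scipy.spatial.transform import Rotation as Ro
        H=np.array(m['hand_eye']); st=st or r.sense()
        P=P@H[:3,:3].T+H[:3,3]
        return P@Ro.from_euler('xyz',st['tcp_rot']).as_matrix().T+np.array(st['eef_pos'])
    return (P-np.array(m['t']))@np.array(m['R'])
def cloud(n,d,mask,st=None):
    rr,cc=np.nonzero(mask&(d>0)); return towrld(n,rr.astype(float),cc.astype(float),d[rr,cc].astype(float),st)
E
python3 - <<'E'
from h import *
np.set_printoptions(precision=1,suppress=True)
print(r.sense())
for cam in ['top','scene']:
    im,d=grab(cam,cam+'0.png')
    for q in ['steel_box','stone_center','stone_holder','black_cap','tape_roll','scriber']:
        for o in r.cut_out(q,cam)[:3]:
            P=cloud(cam,d,o['mask'])
            if len(P)<20: continue
            zt=np.percentile(P[:,2],90); T=P[P[:,2]>zt-6]
            rc=cv2.minAreaRect(T[:,:2].astype(np.float32))
            print(cam,q,round(o['confidence'],2),o['bbox'],'ztop',round(zt,1),'rect',np.round(rc[0],1),np.round(rc[1],1),round(rc[2],1))
    for q in ['pull_bar','stone_center','holder_seat','lid_hinge']:
        for o in r.place_of(q,cam)[:2]:
            rr,cc=o['location']; z=d[int(rr),int(cc)]
            print(cam,q,round(o['confidence'],2),np.round(o['location'],1),towrld(cam,np.array(rr),np.array(cc),np.array(z)))
E
```

```text
pics
{'clock': 0.0, 'qpos': array([-1.2,  0.4,  1.6,  0. ,  1.2, -0. ]), 'qvel': array([ 0.,  0.,  0., -0., -0.,  0.]), 'joint_efforts': array([ -0. , -60.5, -34.2,  -0. ,   0. ,  -0. ]), 'eef_pos': array([ 242.5, -575.5,  191.5]), 'tcp_rot': array([-3.1, -0. ,  0.4]), 'contact_force': array([ 0.1, -0.2, -0.3]), 'wrist_torque': array([-0., -0.,  0.]), 'opening': 1.0026581401319212}
top steel_box 0.7 [165.3, 185.4, 233.6, 249.4] ztop 64.7 rect [510.4 107.8] [158.1 148.2] 87.7
top stone_center 0.94 [164.5, 200.2, 224.3, 224.5] ztop 89.3 rect [525.5 111.2] [149.9  49.7] 87.0
top stone_center 0.88 [211.9, 265.7, 255.9, 279.9] ztop 20.9 rect [375.   17.5] [ 36.7 110.5] 0.4
top stone_holder 0.8 [246.5, 174.8, 323.8, 221.3] ztop 19.5 rect [ 563.4 -122.3] [197.6  77.4] 76.1
top black_cap 0.76 [370.2, 170.9, 391.7, 197.7] ztop 37.9 rect [ 599.3 -376.1] [49.5 49.6] 74.7
top tape_roll 0.83 [238.5, 130.6, 261.5, 153.9] ztop 20.9 rect [715.2 -20.2] [59.8 57.8] 27.3
top scriber 0.46 [133.2, 246.4, 164.9, 246.9] ztop 12.0 rect [434.5 244.2] [86.1  8. ] 89.9
top pull_bar 0.57 [242.4 196.5] [447.7 11
[... 607 characters left out ...]
 -90.2] [112.5 270. ] 2.5
scene stone_holder 0.33 [299.7, 176.1, 322.7, 189.9] ztop 36.3 rect [ 600.8 -367.4] [49.4 50.2] 69.8
scene black_cap 0.69 [297.7, 175.2, 321.6, 189.7] ztop 36.3 rect [ 601.5 -367.3] [52.4 48.4] 28.7
scene tape_roll 0.55 [203.1, 216.0, 223.4, 235.6] ztop 19.4 rect [718.3 -15.5] [61.3 61.6] 18.0
scene scriber 0.46 [235.8, 304.7, 269.6, 340.3] ztop 10.8 rect [435.7 251.8] [109.5   8.7] 87.9
scene pull_bar 0.82 [259.3 288.4] [437.2 106.   56.4]
scene stone_center 0.9 [243.4 248.2] [517.  129.   84.9]
scene stone_center 0.78 [263.8 331.3] [375.7  23.   16. ]
scene holder_seat 0.67 [220.4 281.1] [ 575.1 -123.9    8.6]
scene lid_hinge 0.77 [248.7 227.6] [542.7 165.7  85.1]
```

```bash
python3 - <<'E'
import cv2
a=cv2.imread('pics/top0.png'); a=cv2.resize(a[110:320,100:420],None,fx=2.5,fy=2.5,interpolation=cv2.INTER_CUBIC); cv2.imwrite('pics/v1.png',a)
a=cv2.imread('pics/scene0.png'); cv2.imwrite('pics/v2.png',cv2.resize(a,(784,588)))
E
```

```text
(no output)
```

View pics/v1.png

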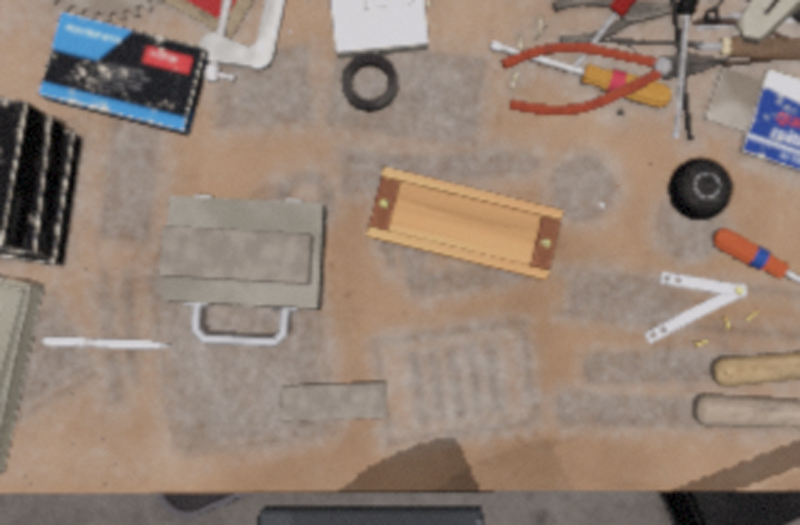

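View pics/v2.png

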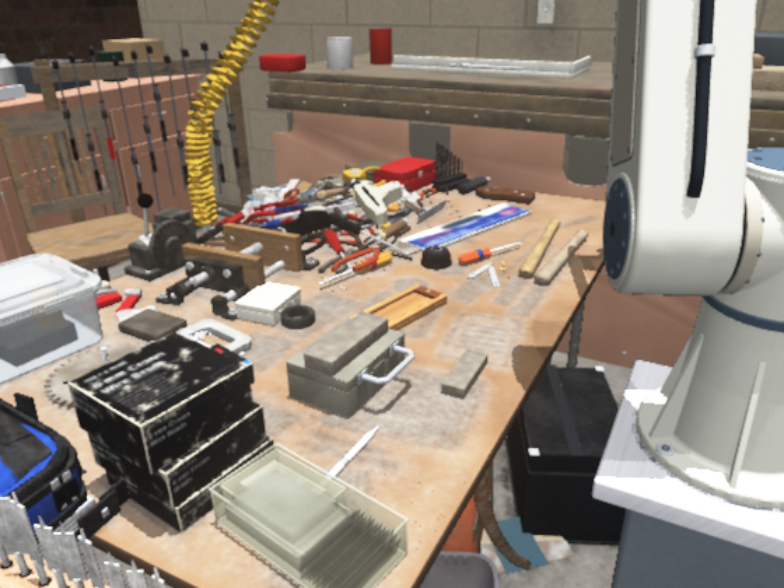

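The pictures show the box with the stone at about (240,255) in the top crop, its pull towards the robot, and the holder at (465,222). The decoy stone is at (335,400). Next I plan a near look with the wrist camera.

```bash
cat >> h.py <<'E'
from scipy.spatial.transform import Rotation as Ro
np.set_printoptions(precision=2,suppress=True)
def plan(pos,R=None,st=None):
    st=st or r.sense(); R0=Ro.from_euler('xyz',st['tcp_rot']); R=R or R0
    print('clock',st['clock'],'at',np.round(st['eef_pos'],1),R0.as_euler('xyz',degrees=True),'F',st['contact_force'],'open',round(st['opening'],3))
    print('turn first, deg (tool):',(R0.inv()*R).as_rotvec(degrees=True))
    print('shift cm in new tool axes:',R.inv().apply(np.array(pos)-st['eef_pos'])/10,' in old:',R0.inv().apply(np.array(pos)-st['eef_pos'])/10)
def down(yaw): return Ro.from_euler('xyz',[180,0,yaw],degrees=True)
E
python3 - <<'E'
from h import *
m=r.camera_model('wrist'); print(m)
plan([500,0,300],down(87))
E
```

```text
{'fx': 304.1905137857096, 'fy': 304.1905137857096, 'cx': 274.73711940768106, 'cy': 211.5301808133997, 'hand_eye': array([[   0.  ,   -0.96,   -0.27,   68.52],
       [   1.  ,    0.  ,   -0.  ,    0.08],
       [   0.  ,   -0.27,    0.96, -181.35],
       [   0.  ,    0.  ,    0.  ,    1.  ]])}
clock 1.1 at [ 242.7 -576.   192.3] [180.    -0.    22.85] F [-0.36  0.96 -0.64] open 1.0
turn first, deg (tool): [  0.     0.   -64.15]
shift cm in new tool axes: [ 58.86  22.68 -10.77]  in old: [ 46.08 -43.08 -10.77]
```

>>> move_arm:
  increments:
    - {"rz":-8,"tz":-0.9}
    - {"rz":-8,"tz":-0.9}
    - {"rz":-8,"tz":-0.9}
    - {"rz":-8,"tz":-0.9}
    - {"rz":-8,"tz":-0.9}
    - {"rz":-8,"tz":-0.9}
    - {"rz":-8,"tz":-0.9}
    - {"rz":-8,"tz":-0.5}

```text
invalid input
```

>>> move_arm:
  increments:
    - {"tx":4.4,"ty":1.9}
    - {"tx":4.4,"ty":1.9}
    - {"tx":4.4,"ty":1.9}
    - {"tx":4.4,"ty":1.9}
    - {"tx":4.4,"ty":1.9}
    - {"tx":4.4,"ty":1.9}
    - {"tx":4.4,"ty":1.9}
    - {"tx":4.4,"ty":1.9}
    - {"tx":4.4,"ty":1.9}
    - {"tx":4.4,"ty":1.9}
    - {"tx":4.4,"ty":1.9}
    - {"tx":4.4,"ty":1.9}

```text
invalid input
```

>>> move_arm:
  increments:
    - {"tx":3,"ty":1.2}
    - {"tx":3,"ty":1.2}
    - {}
    - {}

```text
invalid input
```

```bash
python3 - <<'E'
from h import *
st=r.sense(); print(st['eef_pos'],st['tcp_rot'],st['clock'])
cam='wrist'
im,d=grab(cam,'w1.png')
for q in ['steel_box','stone_center','stone_holder','pull_bar','scriber']:
    for o in r.cut_out(q,cam)[:3]:
        P=cloud(cam,d,o['mask'],st)
        if len(P)<20: continue
        zt=np.percentile(P[:,2],90); T=P[abs(P[:,2]-zt)<5]
        rc=cv2.minAreaRect(T[:,:2].astype(np.float32))
        print(cam,q,round(o['confidence'],2),o['bbox'],'ztop',round(zt,1),'rect',np.round(rc[0],1),np.round(rc[1],1),round(rc[2],2))
for q in ['pull_bar','stone_center','holder_seat','lid_hinge']:
    for o in r.place_of(q,cam)[:2]:
        rr,cc=o['location']; z=d[int(rr),int(cc)]
        print(cam,q,round(o['confidence'],2),np.round(o['location'],1),towrld(cam,np.array(rr),np.array(cc),np.array(z),st))
E
```

```text
[ 242.72 -575.96  192.3 ] [ 3.14 -0.    0.4 ] 1.1
```

View pics/w1.png

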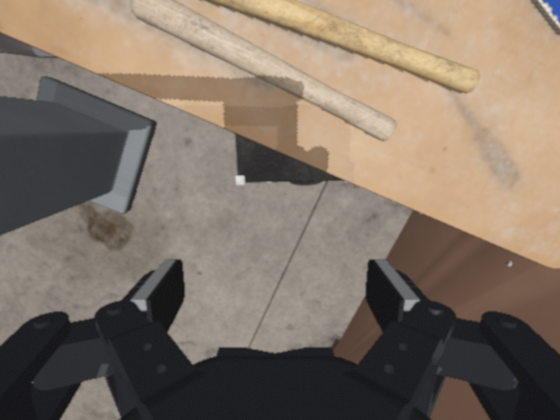

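The arm has not moved: the picture shows only the table edge and the floor at the start pose. The rows probably need every field, so I'll test that.

>>> move_arm:
  increments:
    - {"tx":0,"ty":0,"tz":-0.9,"rx":0,"ry":0,"rz":-8,"gripper":1}
    - {"tx":0,"ty":0,"tz":-0.9,"rx":0,"ry":0,"rz":-8,"gripper":1}
    - {"tx":0,"ty":0,"tz":-0.9,"rx":0,"ry":0,"rz":-8,"gripper":1}
    - {"tx":0,"ty":0,"tz":-0.9,"rx":0,"ry":0,"rz":-8,"gripper":1}
    - {"tx":0,"ty":0,"tz":-0.9,"rx":0,"ry":0,"rz":-8,"gripper":1}
    - {"tx":0,"ty":0,"tz":-0.9,"rx":0,"ry":0,"rz":-8,"gripper":1}
    - {"tx":0,"ty":0,"tz":-0.9,"rx":0,"ry":0,"rz":-8,"gripper":1}
    - {"tx":0,"ty":0,"tz":-0.5,"rx":0,"ry":0,"rz":-8,"gripper":1}
  squeeze: 40

```text
clock: 2.4
eef_pos: [242.8, -576.2, 261.1]
tcp_rot: [3.141, 0.001, 1.522]
contact_force: [-0.3, 0.0, 1.2]
opening: 1.0
```

>>> move_arm:
  increments:
    - {"tx":4.4,"ty":1.9,"gripper":1}
    - {"tx":4.4,"ty":1.9,"gripper":1}
    - {"tx":4.4,"ty":1.9,"gripper":1}
    - {"tx":4.4,"ty":1.9,"gripper":1}
    - {"tx":4.4,"ty":1.9,"gripper":1}
    - {"tx":4.4,"ty":1.9,"gripper":1}
    - {"tx":4.4,"ty":1.9,"gripper":1}
    - {"tx":4.4,"ty":1.9,"gripper":1}
    - {"tx":4.4,"ty":1.9,"gripper":1}
    - {"tx":4.4,"ty":1.9,"gripper":1}
    - {"tx":4.4,"ty":1.9,"gripper":1}
    - {"tx":4.4,"ty":1.9,"gripper":1}

```text
invalid input
```

>>> move_arm:
  increments:
    - {"tx":4.4,"ty":1.9,"tz":0,"rx":0,"ry":0,"rz":0,"gripper":1}
    - {"tx":4.4,"ty":1.9,"tz":0,"rx":0,"ry":0,"rz":0,"gripper":1}
    - {"tx":4.4,"ty":1.9,"tz":0,"rx":0,"ry":0,"rz":0,"gripper":1}
    - {"tx":4.4,"ty":1.9,"tz":0,"rx":0,"ry":0,"rz":0,"gripper":1}
    - {"tx":4.4,"ty":1.9,"tz":0,"rx":0,"ry":0,"rz":0,"gripper":1}
    - {"tx":4.4,"ty":1.9,"tz":0,"rx":0,"ry":0,"rz":0,"gripper":1}
    - {"tx":4.4,"ty":1.9,"tz":0,"rx":0,"ry":0,"rz":0,"gripper":1}
    - {"tx":4.4,"ty":1.9,"tz":0,"rx":0,"ry":0,"rz":0,"gripper":1}
    - {"tx":4.4,"ty":1.9,"tz":0,"rx":0,"ry":0,"rz":0,"gripper":1}
    - {"tx":4.4,"ty":1.9,"tz":0,"rx":0,"ry":0,"rz":0,"gripper":1}
    - {"tx":4.4,"ty":1.9,"tz":0,"rx":0,"ry":0,"rz":0,"gripper":1}
    - {"tx":4.4,"ty":1.9,"tz":0,"rx":0,"ry":0,"rz":0,"gripper":1}

```text
clock: 3.6
eef_pos: [500.0, -59.3, 260.6]
tcp_rot: [3.141, 0.0, 1.516]
contact_force: [0.6, -1.4, -0.2]
opening: 1.0
```

>>> move_arm:
  increments:
    - {"tx":3,"ty":1.2,"tz":0,"rx":0,"ry":0,"rz":0,"gripper":1}
    - {"tx":2,"ty":1,"tz":0,"rx":0,"ry":0,"rz":0,"gripper":1}
    - {"tx":0,"ty":0,"tz":0,"rx":0,"ry":0,"rz":0,"gripper":1}
    - {"tx":0,"ty":0,"tz":0,"rx":0,"ry":0,"rz":0,"gripper":1}

```text
clock: 4.0
eef_pos: [523.9, -12.5, 260.1]
tcp_rot: [-3.141, 0.0, 1.517]
contact_force: [-0.0, -0.1, 0.2]
opening: 1.002
```

```bash
cat > look.py <<'E'
from h import *
import sys
st=r.sense(); print(st['eef_pos'],st['tcp_rot'],st['clock'])
cam='wrist'
im,d=grab(cam,sys.argv[1])
np.savez(sys.argv[1]+'.npz',d=d,pos=st['eef_pos'],rot=st['tcp_rot'],im=im)
for q in sys.argv[2].split(','):
    for o in r.cut_out(q,cam)[:2]:
        P=cloud(cam,d,o['mask'],st)
        if len(P)<20: continue
        zt=np.percentile(P[:,2],90); T=P[abs(P[:,2]-zt)<5]
        rc=cv2.minAreaRect(T[:,:2].astype(np.float32))
        print(q,round(o['confidence'],2),np.round(o['bbox']),'ztop',round(zt,1),'rect',np.round(rc[0],1),np.round(rc[1],1),round(rc[2],2))
for q in sys.argv[3].split(','):
    for o in r.place_of(q,cam)[:2]:
        rr,cc=o['location']; z=d[int(rr),int(cc)]
        print(q,round(o['confidence'],2),np.round(o['location'],1),towrld(cam,np.array(rr),np.array(cc),np.array(z),st))
E
python3 look.py w2.png steel_box,stone_center,stone_holder,pull_bar,scriber pull_bar,stone_center,holder_seat,lid_hinge
```

```text
[523.86 -12.54 260.13] [-3.14  0.    1.52] 4.0
steel_box 0.86 [195.   3. 328. 150.] ztop 62.7 rect [513.9 109.1] [157.8 146.4] 86.95
stone_center 0.87 [146. 117. 191. 199.] ztop 18.5 rect [377.4  18.1] [ 37.3 110.6] 1.84
stone_center 0.72 [246.   0. 300. 146.] ztop 87.1 rect [527.9 109.2] [142.7  50.1] 86.83
stone_holder 0.7 [270. 179. 349. 311.] ztop 18.2 rect [ 566.  -121.1] [198.   77.2] 76.16
pull_bar 0.97 [196.   4. 328. 150.] ztop 62.7 rect [513.8 108.7] [157.6 146.3] 87.23
scriber 0.52 [194.   0. 204.  22.] ztop 8.4 rect [438.2 202.7] [ 8.  20.6] 1.83
pull_bar 0.75 [ 75.8 269.1] [525.   108.84  86.67]
pull_bar 0.71 [ 85.2 201.6] [444.68 107.46  56.28]
stone_center 0.76 [ 73.6 272.4] [528.67 110.85  86.58]
stone_center 0.75 [158.9 170.8] [382.56  20.75  17.23]
holder_seat 0.58 [247.6 306.7] [ 567.38 -124.01    9.31]
lid_hinge 0.81 [ 81.1 323.6] [597.   111.38   0.19]
```

View pics/w2.png

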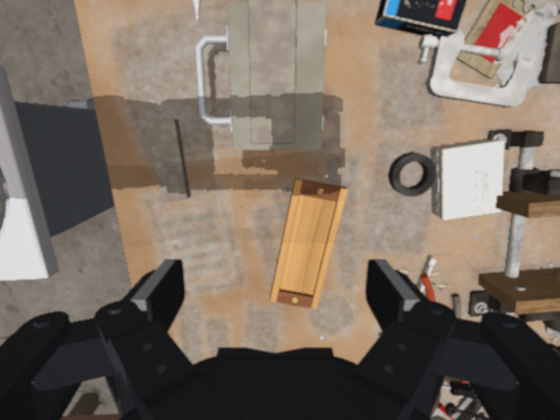

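The wrist view shows the stone on the lid at about (272,73), the pull at (203,83), the holder at (308,245) and the decoy at (180,160). I'll move in over the box.

>>> move_arm:
  increments:
    - {"tx":2.6,"ty":0,"tz":3,"rx":0,"ry":0,"rz":0,"gripper":1}
    - {"tx":2.6,"ty":0,"tz":3,"rx":0,"ry":0,"rz":0,"gripper":1}
    - {"tx":0,"ty":0,"tz":0,"rx":0,"ry":0,"rz":0,"gripper":1}
    - {"tx":0,"ty":0,"tz":0,"rx":0,"ry":0,"rz":0,"gripper":1}

```text
clock: 4.9
eef_pos: [526.6, 39.5, 200.0]
tcp_rot: [-3.14, 0.0, 1.517]
contact_force: [0.3, 0.3, 1.3]
opening: 1.001
```

```bash
python3 look.py w3.png steel_box,stone_center,stone_holder pull_bar,stone_center,lid_hinge; python3 - <<'E'
from h import *
z=np.load('w3.png.npz'); st=dict(eef_pos=z['pos'],tcp_rot=z['rot'])
P=cloud('wrist',z['d'],z['d']>0,st)
def rect(n,s):
    rc=cv2.minAreaRect(P[s][:,:2].astype(np.float32)); print(n,s.sum(),np.round(rc[0],1),np.round(rc[1],1),round(rc[2],2),P[s][:,2].mean())
x,y,h=P.T; b=(x>460)&(x<620)&(y>0)&(y<210)
rect('stonetop',b&(h>80)&(h<95)); rect('lidtop',b&(h>56)&(h<70))
s=(x>425)&(x<458)&(h>40)&(h<62)&(y>85)&(y<135); print('bar',s.sum(),np.percentile(x[s],[2,50,98]),np.percentile(h[s],[50,98]), np.polyfit(y[s],x[s],1))
plan([526,111,70],down(87))
E
```

```text
[526.62  39.48 199.98] [-3.14  0.    1.52] 4.9
steel_box 0.72 [183.  38. 335. 200.] ztop 62.6 rect [514.1 108.7] [157.9 146.4] 86.93
steel_box 0.29 [185.  38. 336. 206.] ztop 62.7 rect [514.1 108.8] [157.8 146.4] 86.96
stone_center 0.83 [132. 159. 184. 250.] ztop 18.3 rect [377.5  17.9] [ 37.7 111.2] 1.76
stone_center 0.56 [242.  31. 303. 202.] ztop 87.0 rect [528.1 112.8] [149.5  50.1] 86.86
stone_holder 0.6 [268. 225. 357. 352.] ztop 18.0 rect [ 567.1 -116.3] [188.9  77.2] 76.22
pull_bar 0.68 [128.6 190.9] [444.6  110.49  56.81]
stone_center 0.71 [122.4 273.3] [529.8  111.66  85.93]
stone_center 0.58 [202.2 156.9] [381.52  26.33  18.33]
lid_hinge 0.71 [127.3 329.9] [586.64 104.19  61.64]
stonetop 8963 [528.1 112.8] [149.5  50.1] 86.86 86.06773193521268
lidtop 9073 [522.5 108.3] [158.1 129.1] 87.12 61.64767080478081
bar 442 [438.36 443.45 447.4 ] [55.86 57.64] [  0.05 438.07]
clock 5.25 at [527.4  38.9 201. ] [179.92  -0.    86.81] F [-0.41  0.45 -0.31] open 0.999
turn first, deg (tool): [ 0.08 -0.   -0.19]
shift cm in new tool axes: [ 7.2  -0.52 13.1 ]  in old: [ 7.19 -0.56 13.1 ]
```

>>> move_arm:
  increments:
    - {"tx":2.44,"ty":-0.09,"tz":0,"rx":0,"ry":0,"rz":0,"gripper":1}
    - {"tx":2.44,"ty":-0.09,"tz":1,"rx":0,"ry":0,"rz":0,"gripper":1}
    - {"tx":2.44,"ty":-0.09,"tz":2,"rx":0,"ry":0,"rz":0,"gripper":1}
    - {"tx":0,"ty":0,"tz":3,"rx":0,"ry":0,"rz":0,"gripper":1}
    - {"tx":0,"ty":0,"tz":3,"rx":0,"ry":0,"rz":0,"gripper":1}
    - {"tx":0,"ty":0,"tz":2,"rx":0,"ry":0,"rz":0,"gripper":1}
    - {"tx":0,"ty":0,"tz":1.3,"rx":0,"ry":0,"rz":0,"gripper":1}
    - {"tx":0,"ty":0,"tz":0.6,"rx":0,"ry":0,"rz":0,"gripper":1}
    - {"tx":0,"ty":0,"tz":0,"rx":0,"ry":0,"rz":0,"gripper":1}
    - {"tx":0,"ty":0,"tz":0,"rx":0,"ry":0,"rz":0,"gripper":1}

```text
clock: 6.25
eef_pos: [529.1, 112.6, 72.2]
tcp_rot: [3.14, -0.0, 1.516]
contact_force: [-0.2, -0.7, -0.6]
opening: 0.998
```

```bash
cat > look2.py <<'E'
from h import *
import sys
st=r.sense(); print(st['eef_pos'],st['tcp_rot'],st['clock'],st['opening'])
im,d=grab('wrist',sys.argv[1])
H=np.array(r.camera_model('wrist')['hand_eye'])
T=cloud('wrist',d,d>0,dict(eef_pos=[0,0,0],tcp_rot=[0,0,0]))   # tool frame
# fingers: points near |x|<14
for sgn in (1,-1):
    s=(abs(T[:,0])<14)&(sgn*T[:,1]>5)&(sgn*T[:,1]<65)&(T[:,2]>-45)&(T[:,2]<12)
    print(sgn,s.sum()); 
    for a in range(5,65,5):
        q=s&(sgn*T[:,1]>=a)&(sgn*T[:,1]<a+5)
        if q.sum()>3: print('  y',a,'n',q.sum(),'z',np.percentile(T[q,2],[2,50,98]))
E
python3 look2.py w4.png
```

```text
[529.08 112.62  72.19] [ 3.14 -0.    1.52] 6.25 0.9975687192064943
1 3225
  y 5 n 395 z [-15.01 -13.86 -12.51]
  y 10 n 365 z [-15.   -13.92 -12.65]
  y 15 n 374 z [-15.16 -13.93 -12.87]
  y 20 n 287 z [-15.01 -13.7  -12.02]
  y 25 n 162 z [ 9.1  10.55 11.57]
  y 30 n 291 z [ 9.04 10.5  11.57]
  y 35 n 295 z [ 9.36 10.45 11.73]
  y 40 n 290 z [ 9.25 10.48 11.6 ]
  y 45 n 299 z [ 9.36 10.52 11.67]
  y 50 n 294 z [ 9.14 10.44 11.76]
  y 55 n 173 z [ 9.17 10.49 11.71]
-1 2735
  y 5 n 359 z [-15.08 -13.94 -12.53]
  y 10 n 379 z [-15.2  -13.85 -12.71]
  y 15 n 377 z [-15.31 -13.98 -12.8 ]
  y 20 n 368 z [-15.15 -13.93 -12.44]
  y 25 n 80 z [-14.13 -11.78  11.29]
  y 30 n 295 z [ 9.06 10.42 11.61]
  y 35 n 297 z [ 9.17 10.41 11.49]
  y 40 n 299 z [ 8.95 10.35 11.58]
  y 45 n 280 z [ 8.99 10.35 11.41]
```

View pics/w4.png

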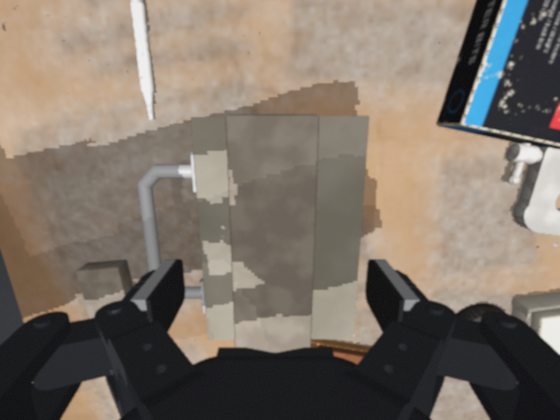

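The stone sits centred between the open fingers (inner tips at about (183,270) and (368,270)), and the pull is at the left, clear of them. I'll close.

>>> move_arm:
  increments:
    - {"tx":0,"ty":0,"tz":0,"rx":0,"ry":0,"rz":0,"gripper":-0.1}
    - {"tx":0,"ty":0,"tz":0,"rx":0,"ry":0,"rz":0,"gripper":-0.1}
    - {"tx":0,"ty":0,"tz":0,"rx":0,"ry":0,"rz":0,"gripper":-0.1}
    - {"tx":0,"ty":0,"tz":0,"rx":0,"ry":0,"rz":0,"gripper":-0.1}
    - {"tx":0,"ty":0,"tz":0,"rx":0,"ry":0,"rz":0,"gripper":-0.3}
    - {"tx":0,"ty":0,"tz":0,"rx":0,"ry":0,"rz":0,"gripper":-0.3}
    - {"tx":0,"ty":0,"tz":0,"rx":0,"ry":0,"rz":0,"gripper":-0.3}
  squeeze: 40

```text
clock: 7.0
eef_pos: [528.2, 112.6, 71.2]
tcp_rot: [-3.141, 0.0, 1.516]
contact_force: [0.5, -0.3, 0.1]
opening: 0.348
```

```bash
python3 - <<'E'
from h import *
st=r.sense(); print(st['opening'],st['contact_force'],st['eef_pos'])
im,d=grab('wrist','w5.png')
rr,cc=np.nonzero(d>0)
T=cloud('wrist',d,d>0,dict(eef_pos=[0,0,0],tcp_rot=[0,0,0]))
# print tool coords of finger points: nearer than the stone
s=(T[:,2]<-20)&(T[:,2]>-60)
for sg in (1,-1):
    q=s&(sg*T[:,1]>15)&(sg*T[:,1]<50)
    i=np.argsort(-T[q,0])[:10]; print(sg,q.sum()); print(np.c_[rr[q][i],cc[q][i],T[q][i]])
print('all z quant near tip x 8..14:', [ (a,np.percentile(T[(abs(T[:,0])<14)&(T[:,1]>a)&(T[:,1]<a+4)&(T[:,2]<60)][:,2],[1,50])) for a in range(20,60,4)])
E
```

```text
0.34770082665447877 [ 0.53 -0.33  0.08] [528.23 112.6   71.25]
1 574
[[256.   314.    11.82  18.58 -54.09]
 [249.   315.    11.81  20.08 -45.84]
 [248.   312.    11.8   18.79 -44.57]
 [250.   319.    11.8   21.83 -47.04]
 [251.   308.    11.78  16.48 -48.22]
 [259.   322.    11.77  21.73 -57.22]
 [261.   322.    11.77  21.42 -59.3 ]
 [249.   310.    11.76  17.7  -45.73]
 [256.   321.    11.75  21.77 -53.91]
 [260.   315.    11.74  18.5  -58.21]]
-1 350
[[251.   236.    12.08 -17.34 -48.95]
 [256.   234.    11.93 -17.58 -54.36]
 [254.   231.    11.9  -19.26 -52.03]
 [253.   238.    11.9  -16.18 -50.88]
 [251.   231.    11.9  -19.75 -48.52]
 [250.   233.    11.89 -18.97 -47.3 ]
 [257.   239.    11.87 -15.22 -55.31]
 [248.   241.    11.87 -15.45 -44.75]
 [258.   238.    11.85 -15.55 -56.36]
 [254.   234.    11.85 -17.9  -51.91]]
all z quant near tip x 8..14: [(20, array([-132.72,  -78.28])), (24, array([-133.6 , -123.48])), (28, array([-133.53,  -88.68])), (32, array([-131.42,  -92.07])), (36, array([-102.04,  -95.2 ])), (40, array([-126.97, -102.52])), (44, array([-130.15, -114.41])), (48, array([-130.81, -120.19])), (52, array([-134.34, -123.64])), (56, array([-133.74, -123.91]))]
```

View pics/w5.png

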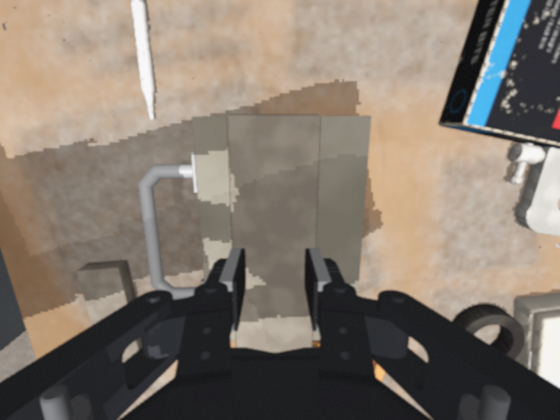

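```bash
python3 - <<'E'
from h import *
im,d=grab('wrist','w5b.png')
T=cloud('wrist',d,d>0,dict(eef_pos=[0,0,0],tcp_rot=[0,0,0]))
for sg in (1,-1):
  q=(abs(T[:,0]-11.8)<1)&(sg*T[:,1]>8)&(sg*T[:,1]<40)
  print(np.histogram(T[q,2],bins=range(-80,20,4)))
  for z in range(-60,0,5):
    k=q&(abs(T[:,2]-z)<2.5)
    if k.sum(): print(z,k.sum(),np.percentile(sg*T[k,1],[0,100]))
o,=r.cut_out('stone_center','wrist')[:1]; print(o['bbox'],cloud('wrist',d,o['mask']).mean(0))
E
```

```text
(array([70, 77, 77, 73, 55, 56, 58, 46, 43, 16,  0,  0,  0,  0,  0,  0, 92,
        0,  0,  0,  0,  0, 51,  0]), array([-80, -76, -72, -68, -64, -60, -56, -52, -48, -44, -40, -36, -32,
       -28, -24, -20, -16, -12,  -8,  -4,   0,   4,   8,  12,  16]))
-60 75 [15.72 22.14]
-55 68 [15.59 22.13]
-50 59 [15.55 22.08]
-45 52 [15.73 22.02]
-40 2 [15.65 20.06]
-15 90 [ 8.46 24.91]
-10 2 [24.92 24.96]
(array([60, 87, 72, 69, 66, 51, 56, 48, 43, 18,  0,  0,  0,  0,  0,  1, 96,
        0,  0,  0,  0,  0, 52,  0]), array([-80, -76, -72, -68, -64, -60, -56, -52, -48, -44, -40, -36, -32,
       -28, -24, -20, -16, -12,  -8,  -4,   0,   4,   8,  12,  16]))
-60 74 [14.1  20.56]
-55 67 [14.23 20.82]
-50 60 [14.13 20.81]
-45 53 [14.11 20.79]
-40 2 [14.27 16.71]
-15 97 [ 8.22 24.58]
[227.1, 116.2, 320.1, 352.7] [529.05 125.18  86.09]
```

The jaws closed above the stone. In this picture the tips (235,250) and (310,250) are about 41 mm short of the reported TCP, and the stone is untouched. I'll open, go lower by what the camera shows, and measure again.

>>> move_arm:
  increments:
    - {"tx":0,"ty":0,"tz":0,"rx":0,"ry":0,"rz":0,"gripper":1}
    - {"tx":0,"ty":0,"tz":0,"rx":0,"ry":0,"rz":0,"gripper":1}
    - {"tx":0,"ty":0,"tz":0,"rx":0,"ry":0,"rz":0,"gripper":1}
    - {"tx":0,"ty":0,"tz":0,"rx":0,"ry":0,"rz":0,"gripper":1}
    - {"tx":0,"ty":0,"tz":0,"rx":0,"ry":0,"rz":0,"gripper":1}
    - {"tx":0,"ty":0,"tz":0.5,"rx":0,"ry":0,"rz":0,"gripper":1}
    - {"tx":0,"ty":0,"tz":0.5,"rx":0,"ry":0,"rz":0,"gripper":1}
    - {"tx":0,"ty":0,"tz":0.5,"rx":0,"ry":0,"rz":0,"gripper":1}
    - {"tx":0,"ty":0,"tz":0.5,"rx":0,"ry":0,"rz":0,"gripper":1}
    - {"tx":0,"ty":0,"tz":0,"rx":0,"ry":0,"rz":0,"gripper":1}

```text
clock: 8.15
eef_pos: [527.6, 112.5, 50.3]
tcp_rot: [-3.14, 0.0, 1.516]
contact_force: [0.2, -0.4, -0.3]
opening: 0.997
```

```bash
cat > tips.py <<'E'
from h import *
import sys
st=r.sense(); print(st['clock'],'open',st['opening'],st['contact_force'],st['eef_pos'])
im,d=grab('wrist',sys.argv[1])
T=cloud('wrist',d,d>0,dict(eef_pos=[0,0,0],tcp_rot=[0,0,0]))
h=42.5*st['opening']
for sg in (1,-1):
  q=(abs(T[:,0]-11.8)<1.2)&(sg*T[:,1]>h-4)&(sg*T[:,1]<h+11)&(T[:,2]<-20)
  if q.sum(): print(sg,'tip z tool',np.percentile(T[q,2],[99]),'y',np.percentile(sg*T[q&(T[:,2]<-45)&(T[:,2]>-60),1],[1,99]) if (q&(T[:,2]<-45)&(T[:,2]>-60)).sum() else None)
q=(abs(T[:,1])<12)&(T[:,0]<40)&(T[:,0]>-40); print('body z range between fingers',np.histogram(T[q,2],bins=range(-160,40,10)))
q=(T[:,2]<-40)&(abs(T[:,1])<12); print('body pts x', np.percentile(T[q,0],[1,99]) if q.sum() else None, np.percentile(T[q,2],[1,50,99]) if q.sum() else None)
E
python3 tips.py w6.png
```

```text
8.15 open 0.9974579330645906 [ 0.17 -0.44 -0.3 ] [527.57 112.46  50.32]
1 tip z tool [-56.94] y [43.17 50.21]
-1 tip z tool [-56.98] y [41.78 48.45]
body z range between fingers (array([   0,  220, 2466, 3572, 1809,    0,    0,    0,    0,    0,    0,
          0, 6527,    0,    0,    0,    0,    0,    0]), array([-160, -150, -140, -130, -120, -110, -100,  -90,  -80,  -70,  -60,
        -50,  -40,  -30,  -20,  -10,    0,   10,   20,   30]))
body pts x [ 9.83 20.64] [-140.63 -126.38 -112.01]
```

>>> move_arm:
  increments:
    - {"tx":0,"ty":0,"tz":1,"rx":0,"ry":0,"rz":0,"gripper":1}
    - {"tx":0,"ty":0,"tz":0.8,"rx":0,"ry":0,"rz":0,"gripper":1}
    - {"tx":0,"ty":0,"tz":0.4,"rx":0,"ry":0,"rz":0,"gripper":1}
    - {"tx":0,"ty":0,"tz":0,"rx":0,"ry":0,"rz":0,"gripper":0.3}
    - {"tx":0,"ty":0,"tz":0,"rx":0,"ry":0,"rz":0,"gripper":0.3}
    - {"tx":0,"ty":0,"tz":0,"rx":0,"ry":0,"rz":0,"gripper":0.1}
    - {"tx":0,"ty":0,"tz":0,"rx":0,"ry":0,"rz":0,"gripper":0.1}
    - {"tx":0,"ty":0,"tz":0,"rx":0,"ry":0,"rz":0,"gripper":0.1}
  squeeze: 40

```text
clock: 9.0
eef_pos: [528.2, 112.6, 29.7]
tcp_rot: [-3.142, -0.0, 1.516]
contact_force: [-2.8, -0.3, 5.9]
opening: 0.577
```

```bash
python3 tips.py w7.png; python3 -c "
import cv2; cv2.imwrite('pics/w7c.png',cv2.resize(cv2.imread('pics/w7.png')[60:420,100:460],None,fx=1.6,fy=1.6))"
```

```text
9.0 open 0.5769660845907787 [-2.76 -0.31  5.9 ] [528.17 112.63  29.66]
1 tip z tool [-32.08] y [20.93 31.75]
-1 tip z tool [-31.79] y [20.9  30.32]
body z range between fingers (array([   0,  222, 2867, 3432, 1823,    0,    0,    0,    0,    0, 8126,
          0,    0,    0,    0,    0,    0,    0,    0]), array([-160, -150, -140, -130, -120, -110, -100,  -90,  -80,  -70,  -60,
        -50,  -40,  -30,  -20,  -10,    0,   10,   20,   30]))
body pts x [-34.16  73.35] [-140.01  -56.95  -55.13]
```

View pics/w7c.png

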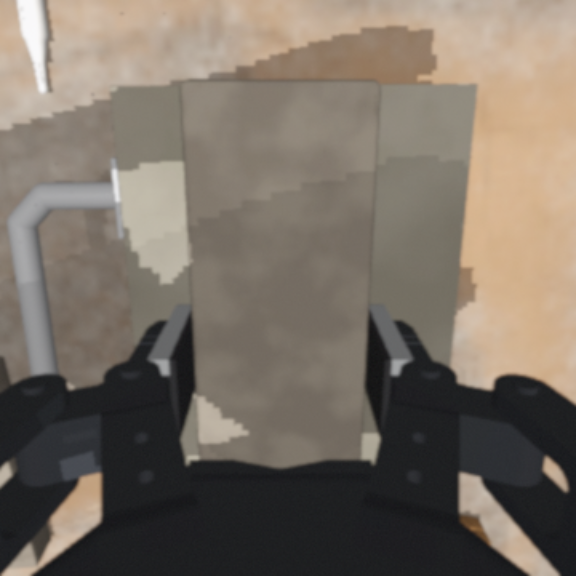

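The fingers (at about (185,340) and (380,340)) are now alongside the stone, and the 49 mm opening matches the stone's width. I'll lift gently.

>>> move_arm:
  increments:
    - {"tx":0,"ty":0,"tz":-0.2,"rx":0,"ry":0,"rz":0,"gripper":0}
    - {"tx":0,"ty":0,"tz":-0.3,"rx":0,"ry":0,"rz":0,"gripper":0}
    - {"tx":0,"ty":0,"tz":-0.5,"rx":0,"ry":0,"rz":0,"gripper":0}
    - {"tx":0,"ty":0,"tz":-1,"rx":0,"ry":0,"rz":0,"gripper":0}
    - {"tx":0,"ty":0,"tz":-1.5,"rx":0,"ry":0,"rz":0,"gripper":0}
    - {"tx":0,"ty":0,"tz":-1.5,"rx":0,"ry":0,"rz":0,"gripper":0}
    - {"tx":0,"ty":0,"tz":0,"rx":0,"ry":0,"rz":0,"gripper":0}
    - {"tx":0,"ty":0,"tz":0,"rx":0,"ry":0,"rz":0,"gripper":0}
  squeeze: 50

```text
clock: 9.85
eef_pos: [528.5, 112.6, 79.6]
tcp_rot: [3.141, -0.0, 1.516]
contact_force: [-0.4, -1.4, -6.1]
opening: 0.573
```

```bash
cat > held.py <<'E'
from h import *
import sys
st=r.sense(); print(st['clock'],'open',st['opening'],st['contact_force'],st['wrist_torque'],st['eef_pos'],st['tcp_rot'])
im,d=grab('wrist',sys.argv[1])
T=cloud('wrist',d,d>0,dict(eef_pos=[0,0,0],tcp_rot=[0,0,0]))
x,y,z=T.T
for sg in (1,-1):   # finger tip: front face x~12
  q=(abs(x-11.8)<1.2)&(sg*y>26)&(sg*y<33)&(z>-75)&(z<-25); print('tip',sg,np.histogram(z[q],bins=range(-75,-20,4))[0],np.percentile(z[q],98) if q.sum() else '')
q=(x>13)&(x<90)&(abs(y)<32)&(z>-68)&(z<-45)
A=np.c_[x[q],y[q],np.ones(q.sum())]; c,*_=np.linalg.lstsq(A,z[q],rcond=None)
print('stone top plane slope deg',np.degrees(c[:2]),'z0',c[2],'far end x',np.percentile(x[q],[99.5]),'edge y +',)
for lo,hi in ((15,35),(50,68)):
  k=q&(x>lo)&(x<hi); print(lo,hi,'y edges',np.percentile(y[k],[.5,99.5]))
o=r.cut_out('stone_holder','wrist')
if o:
  P=cloud('wrist',d,o[0]['mask'],st); s=abs(P[:,2]-18)<5; rc=cv2.minAreaRect(P[s][:,:2].astype(np.float32)); print('holder',o[0]['confidence'],rc)
E
python3 held.py w8.png
```

```text
9.85 open 0.5729108391238806 [-0.45 -1.35 -6.14] [ 0.02 -0.01 -0.01] [528.5  112.6   79.62] [ 3.14 -0.    1.52]
tip 1 [69 60 54 55 48 40 38 12  0  0  0  0  0] -46.65567786961604
tip -1 [51 50 39 43 34 35 27 15  0  0  0  0  0] -46.04824841994316
stone top plane slope deg [ 0.03 -0.02] z0 -56.3002916768059 far end x [74.49] edge y +
15 35 y edges [-23.87  25.19]
50 68 y edges [-23.86  25.28]
```

>>> move_arm:
  increments:
    - {"tx":0,"ty":0,"tz":0,"rx":0,"ry":0,"rz":2,"gripper":0}
    - {"tx":0,"ty":0,"tz":0,"rx":0,"ry":0,"rz":3.35,"gripper":0}
    - {"tx":0,"ty":0,"tz":0,"rx":0,"ry":0,"rz":3.35,"gripper":0}
    - {"tx":0,"ty":0,"tz":0,"rx":0,"ry":0,"rz":2,"gripper":0}

```text
clock: 10.35
eef_pos: [527.6, 112.5, 78.4]
tcp_rot: [-3.14, 0.001, 1.327]
contact_force: [-0.2, -0.6, -4.8]
opening: 0.572
```

>>> move_arm:
  increments:
    - {"tx":-1.5,"ty":0.37,"tz":0,"rx":0,"ry":0,"rz":0,"gripper":0}
    - {"tx":-2.5,"ty":0.62,"tz":0,"rx":0,"ry":0,"rz":0,"gripper":0}
    - {"tx":-3.5,"ty":0.87,"tz":0,"rx":0,"ry":0,"rz":0,"gripper":0}
    - {"tx":-4,"ty":1,"tz":0,"rx":0,"ry":0,"rz":0,"gripper":0}
    - {"tx":-4,"ty":1,"tz":0,"rx":0,"ry":0,"rz":0,"gripper":0}
    - {"tx":-4,"ty":1,"tz":0,"rx":0,"ry":0,"rz":0,"gripper":0}
    - {"tx":-4,"ty":1,"tz":0,"rx":0,"ry":0,"rz":0,"gripper":0}
    - {"tx":-4,"ty":1,"tz":0,"rx":0,"ry":0,"rz":0,"gripper":0}
    - {"tx":-3.5,"ty":0.87,"tz":0,"rx":0,"ry":0,"rz":0,"gripper":0}
    - {"tx":-2.5,"ty":0.62,"tz":0,"rx":0,"ry":0,"rz":0,"gripper":0}
    - {"tx":-2,"ty":0.5,"tz":0,"rx":0,"ry":0,"rz":0,"gripper":0}
    - {"tx":-1.3,"ty":0.32,"tz":0,"rx":0,"ry":0,"rz":0,"gripper":0}

```text
clock: 11.55
eef_pos: [528.2, -268.7, 78.6]
tcp_rot: [-3.141, 0.0, 1.328]
contact_force: [0.1, 0.3, -5.1]
opening: 0.572
```

>>> move_arm:
  increments:
    - {"tx":0,"ty":0,"tz":0,"rx":0,"ry":0,"rz":0,"gripper":0}
    - {"tx":0,"ty":0,"tz":0,"rx":0,"ry":0,"rz":0,"gripper":0}
    - {"tx":0,"ty":0,"tz":0,"rx":0,"ry":0,"rz":0,"gripper":0}

```text
clock: 11.85
eef_pos: [528.9, -265.7, 79.0]
tcp_rot: [-3.141, -0.0, 1.33]
contact_force: [0.1, -0.4, -4.6]
opening: 0.573
```

```bash
cat >> held.py <<'E'
if o:
  # holder in tool frame; rails (tops) by mask at 18mm
  Tm=cloud('wrist',d,o[0]['mask'],dict(eef_pos=[0,0,0],tcp_rot=[0,0,0])); Tm=Tm[s]
  u=Tm[:,:2]; rc=cv2.minAreaRect(u.astype(np.float32)); print('holder rect tool frame',rc,'z',Tm[:,2].mean())
  F=cloud('wrist',d,o[0]['mask'],dict(eef_pos=[0,0,0],tcp_rot=[0,0,0])); f=abs(P[:,2]-10)<3; print('floor z tool',F[f][:,2].mean(), f.sum(), 'floor rect',cv2.minAreaRect(F[f][:,:2].astype(np.float32)))
E
python3 held.py w9.png
```

```text
11.85 open 0.5725001601462039 [ 0.06 -0.39 -4.56] [-0.01 -0.01 -0.01] [ 528.87 -265.71   79.01] [-3.14 -0.    1.33]
tip 1 [65 64 61 50 52 41 35 14  0  0  0  0  0] -46.594808590978246
tip -1 [54 51 44 47 35 32 32 11  0  0  0  0  0] -46.29818359139937
stone top plane slope deg [ 0.04 -0.02] z0 -56.29355838524708 far end x [74.63] edge y +
15 35 y edges [-23.92  25.14]
50 68 y edges [-23.89  25.15]
holder 0.65 ((558.6036376953125, -151.53341674804688), (73.43959045410156, 77.36278533935547), 76.36508178710938)
holder rect tool frame ((117.94839477539062, 1.682952880859375), (77.362548828125, 73.43696594238281), 89.82828521728516) z 61.57210277471132
floor z tool 69.2944947052717 8130 floor rect ((119.18831634521484, 1.7088909149169922), (55.42245864868164, 74.83064270019531), 89.97738647460938)
```

View pics/w9.png

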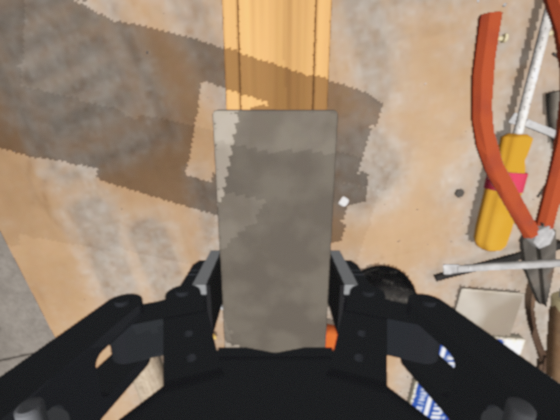

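The holder lies straight ahead under the stone's far end (centre column about 277, matching the stone's). I'll move over it and partly down, then check the ends.

>>> move_arm:
  increments:
    - {"tx":1,"ty":0,"tz":0,"rx":0,"ry":0,"rz":0,"gripper":0}
    - {"tx":2,"ty":0.05,"tz":0,"rx":0,"ry":0,"rz":0,"gripper":0}
    - {"tx":3,"ty":0.06,"tz":0,"rx":0,"ry":0,"rz":0,"gripper":0}
    - {"tx":3.5,"ty":0,"tz":0.5,"rx":0,"ry":0,"rz":0,"gripper":0}
    - {"tx":3,"ty":0,"tz":1,"rx":0,"ry":0,"rz":0,"gripper":0}
    - {"tx":1.6,"ty":0,"tz":1.5,"rx":0,"ry":0,"rz":0,"gripper":0}
    - {"tx":0.83,"ty":0,"tz":1.5,"rx":0,"ry":0,"rz":0,"gripper":0}
    - {"tx":0,"ty":0,"tz":1,"rx":0,"ry":0,"rz":0,"gripper":0}
    - {"tx":0,"ty":0,"tz":0.5,"rx":0,"ry":0,"rz":0,"gripper":0}
    - {"tx":0,"ty":0,"tz":0,"rx":0,"ry":0,"rz":0,"gripper":0}
    - {"tx":0,"ty":0,"tz":0,"rx":0,"ry":0,"rz":0,"gripper":0}
    - {"tx":0,"ty":0,"tz":0,"rx":0,"ry":0,"rz":0,"gripper":0}

```text
clock: 13.15
eef_pos: [566.4, -122.8, 19.8]
tcp_rot: [3.141, 0.0, 1.328]
contact_force: [0.9, 0.3, -5.2]
opening: 0.572
```

```bash
cat > held2.py <<'E'
from h import *
import sys
st=r.sense(); print(st['clock'],'open',st['opening'],st['contact_force'],st['eef_pos'],st['tcp_rot'])
im,d=grab('wrist',sys.argv[1])
T=cloud('wrist',d,d>0,dict(eef_pos=[0,0,0],tcp_rot=[0,0,0])); x,y,z=T.T
q=(x>13)&(x<90)&(abs(y)<32)&(z>-62)&(z<-50)
print('stone end x',np.percentile(x[q],99.5),'y',np.percentile(y[q&(x>40)],[.5,99.5]),'z',np.median(z[q]))
zr=st['eef_pos'][2]-18
h=(x>40)&(x<130)&(abs(y)<60)&(abs(z-zr)<4)
print('rail z',np.median(z[h]))
b=h&(abs(y)<25); print('end block x',np.percentile(x[b],[.5,99.5]),b.sum())
for lo,hi in ((82,98),(50,75)):
  k=h&(x>lo)&(x<hi)
  if k.sum()>5: print(lo,'y',np.percentile(y[k],[.5,99.5]),k.sum())
E
python3 held2.py w10.png
```

```text
13.15 open 0.572064425104743 [ 0.9   0.32 -5.2 ] [ 566.41 -122.78   19.83] [3.14 0.   1.33]
stone end x 74.62923301469974 y [-23.9   25.14] z -56.268271972750185
rail z 2.177772222642659
end block x [79.31 99.89] 3549
82 y [-38.53  37.14] 4083
50 y [-39.06  37.78] 301
```

View pics/w10.png

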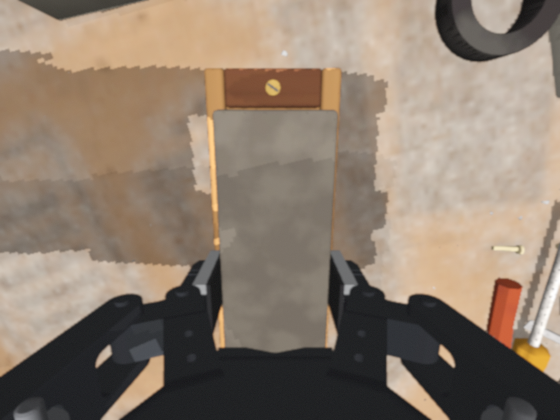

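>>> move_arm:
  increments:
    - {"tx":0.05,"ty":-0.12,"tz":0.5,"rx":0,"ry":0,"rz":0,"gripper":0}
    - {"tx":0,"ty":0,"tz":1,"rx":0,"ry":0,"rz":0,"gripper":0}
    - {"tx":0,"ty":0,"tz":1,"rx":0,"ry":0,"rz":0,"gripper":0}
    - {"tx":0,"ty":0,"tz":0.4,"rx":0,"ry":0,"rz":0,"gripper":0}
    - {"tx":0,"ty":0,"tz":0,"rx":0,"ry":0,"rz":0,"gripper":0}
    - {"tx":0,"ty":0,"tz":0,"rx":0,"ry":0,"rz":0,"gripper":0}
    - {"tx":0,"ty":0,"tz":0,"rx":0,"ry":0,"rz":0,"gripper":0}

```text
clock: 13.9
eef_pos: [565.3, -121.3, -9.5]
tcp_rot: [3.141, -0.0, 1.329]
contact_force: [0.0, 0.2, -5.2]
opening: 0.569
```

```bash
python3 held2.py w11.png
```

```text
13.9 open 0.5689315312338359 [ 0.02  0.15 -5.23] [ 565.29 -121.25   -9.49] [ 3.14 -0.    1.33]
stone end x 74.63437289306765 y [-23.88  25.16] z -56.272981529868304
rail z -27.163217001465455
end block x [78.04 98.64] 5068
82 y [-36.88  38.67] 5908
50 y [-37.42  39.22] 1628
```

The stone is aligned to within about 0.5 mm both ways. I'll lower it slowly.

>>> move_arm:
  increments:
    - {"tx":0,"ty":0.02,"tz":0.3,"rx":0,"ry":0,"rz":0,"gripper":0}
    - {"tx":0,"ty":0,"tz":0.2,"rx":0,"ry":0,"rz":0,"gripper":0}
    - {"tx":0,"ty":0,"tz":0.2,"rx":0,"ry":0,"rz":0,"gripper":0}
    - {"tx":0,"ty":0,"tz":0.2,"rx":0,"ry":0,"rz":0,"gripper":0}
    - {"tx":0,"ty":0,"tz":0.2,"rx":0,"ry":0,"rz":0,"gripper":0}
    - {"tx":0,"ty":0,"tz":0.1,"rx":0,"ry":0,"rz":0,"gripper":0}
    - {"tx":0,"ty":0,"tz":0,"rx":0,"ry":0,"rz":0,"gripper":0}
    - {"tx":0,"ty":0,"tz":0,"rx":0,"ry":0,"rz":0,"gripper":0}

```text
clock: 14.75
eef_pos: [565.2, -121.3, -21.7]
tcp_rot: [-3.142, -0.0, 1.329]
contact_force: [0.8, 0.1, -4.9]
opening: 0.567
```

```bash
python3 held2.py w12.png
```

```text
14.75 open 0.5670405615954315 [ 0.82  0.1  -4.88] [ 565.17 -121.25  -21.74] [-3.14 -0.    1.33]
stone end x 74.63135954304923 y [-23.98  25.08] z -56.27463925554876
rail z -39.38634907370512
end block x [78.08 98.53] 5989
82 y [-36.77  38.71] 7087
50 y [-37.23  39.14] 2491
```

>>> move_arm:
  increments:
    - {"tx":0,"ty":0,"tz":0.05,"rx":0,"ry":0,"rz":0,"gripper":0}
    - {"tx":0,"ty":0,"tz":0.04,"rx":0,"ry":0,"rz":0,"gripper":0}
    - {"tx":0,"ty":0,"tz":0,"rx":0,"ry":0,"rz":0,"gripper":0}
    - {"tx":0,"ty":0,"tz":0,"rx":0,"ry":0,"rz":0,"gripper":0}

```text
clock: 15.2
eef_pos: [565.2, -121.3, -22.5]
tcp_rot: [3.141, 0.0, 1.329]
contact_force: [-0.1, 0.2, -4.6]
opening: 0.573
```

>>> move_arm:
  increments:
    - {"tx":0,"ty":0,"tz":0.04,"rx":0,"ry":0,"rz":0,"gripper":0}
    - {"tx":0,"ty":0,"tz":0,"rx":0,"ry":0,"rz":0,"gripper":0}
    - {"tx":0,"ty":0,"tz":0,"rx":0,"ry":0,"rz":0,"gripper":0}

```text
clock: 15.5
eef_pos: [565.3, -121.3, -22.6]
tcp_rot: [3.141, -0.0, 1.329]
contact_force: [-1.3, -0.1, 5.4]
opening: 0.571
```

The force has reversed to +5.4 N, so the stone is on the recess floor. I'll release and back off.

>>> move_arm:
  increments:
    - {"tx":0,"ty":0,"tz":0,"rx":0,"ry":0,"rz":0,"gripper":0.4}
    - {"tx":0,"ty":0,"tz":0,"rx":0,"ry":0,"rz":0,"gripper":0.6}
    - {"tx":0,"ty":0,"tz":0,"rx":0,"ry":0,"rz":0,"gripper":0.8}
    - {"tx":0,"ty":0,"tz":0,"rx":0,"ry":0,"rz":0,"gripper":0.8}
    - {"tx":0,"ty":0,"tz":-1,"rx":0,"ry":0,"rz":0,"gripper":0.8}
    - {"tx":0,"ty":0,"tz":-2,"rx":0,"ry":0,"rz":0,"gripper":0.8}
    - {"tx":0,"ty":0,"tz":-3,"rx":0,"ry":0,"rz":0,"gripper":0.8}
    - {"tx":0,"ty":0,"tz":-4,"rx":0,"ry":0,"rz":0,"gripper":0.8}
    - {"tx":0,"ty":0,"tz":-4,"rx":0,"ry":0,"rz":0,"gripper":0.8}
    - {"tx":0,"ty":0,"tz":-2,"rx":0,"ry":0,"rz":0,"gripper":0.8}
    - {"tx":0,"ty":0,"tz":0,"rx":0,"ry":0,"rz":0,"gripper":0.8}

```text
clock: 16.6
eef_pos: [567.5, -121.8, 141.2]
tcp_rot: [3.135, -0.0, 1.329]
contact_force: [0.1, -1.1, 0.1]
opening: 0.904
```

```bash
python3 - <<'E'
from h import *
st=r.sense(); print(st['clock'],st['eef_pos'],st['contact_force'])
im,d=grab('wrist','w13.png')
P=cloud('wrist',d,d>0,st); x,y,h=P.T
for n,lo,hi in (('stone',26,44),('rails',14,23)):
    q=(abs(x-565)<80)&(y>-225)&(y<0)&(h>lo)&(h<hi)
    print(n,q.sum(),np.median(h[q]),cv2.minAreaRect(P[q][:,:2].astype(np.float32)))
    if n=='stone': A=np.c_[x[q],y[q],np.ones(q.sum())]; print('slope deg',np.degrees(np.linalg.lstsq(A,h[q],rcond=None)[0][:2]))
# plan for the pull: tool tilted 30 deg forward from vertical; box yaw -3
R=Ro.from_euler('z',-3,degrees=True)*Ro.from_euler('y',-30,degrees=True)*down(90)
print(R.as_matrix())
plan([443.2,108.7,150],R,st)
# tool axis check
E
```

```text
16.6 [ 567.53 -121.75  141.21] [ 0.06 -1.13  0.13]
stone 7636 33.678655266258446 ((565.6063232421875, -121.46269226074219), (149.40127563476562, 50.0272216796875), 76.11209869384766)
slope deg [-0.02  0.03]
rails 6062 17.60411930255554 ((565.9722900390625, -121.4910888671875), (197.2006072998047, 77.12351989746094), 76.17485809326172)
[[ 0.05  0.86  0.5 ]
 [ 1.   -0.05 -0.03]
 [ 0.    0.5  -0.87]]
clock 16.6 at [ 567.5 -121.8  141.2] [179.62  -0.01  76.15] F [ 0.06 -1.13  0.13] open 0.904
turn first, deg (tool): [-29.53   2.86 -10.59]
shift cm in new tool axes: [ 22.36 -11.36  -7.57]  in old: [ 19.4  -17.58  -0.99]
```

The stone is seated: its top is 16.1 mm above the rails (16 wanted), its centre within 0.4 mm, and it is level. Next I tilt the tool 30° forward and go to a pose in front of the pull.

>>> move_arm:
  increments:
    - {"tx":0,"ty":0,"tz":0,"rx":-5.9,"ry":0.57,"rz":-2.12,"gripper":-0.3}
    - {"tx":0,"ty":0,"tz":0,"rx":-5.9,"ry":0.57,"rz":-2.12,"gripper":-0.3}
    - {"tx":0,"ty":0,"tz":0,"rx":-5.9,"ry":0.57,"rz":-2.12,"gripper":-0.3}
    - {"tx":0,"ty":0,"tz":0,"rx":-5.9,"ry":0.57,"rz":-2.12,"gripper":-0.3}
    - {"tx":0,"ty":0,"tz":0,"rx":-5.9,"ry":0.57,"rz":-2.12,"gripper":-0.3}

```text
clock: 17.15
eef_pos: [563.8, -119.8, 135.6]
tcp_rot: [2.64, -0.004, 1.516]
contact_force: [0.1, 1.5, 0.2]
opening: 0.347
```

>>> move_arm:
  increments:
    - {"tx":3.2,"ty":-1.786,"tz":-1.03,"rx":0,"ry":0,"rz":0,"gripper":-0.3}
    - {"tx":3.2,"ty":-1.786,"tz":-1.03,"rx":0,"ry":0,"rz":0,"gripper":-0.3}
    - {"tx":3.2,"ty":-1.786,"tz":-1.03,"rx":0,"ry":0,"rz":0,"gripper":-0.3}
    - {"tx":3.2,"ty":-1.786,"tz":-1.03,"rx":0,"ry":0,"rz":0,"gripper":-0.3}
    - {"tx":3.2,"ty":-1.786,"tz":-1.03,"rx":0,"ry":0,"rz":0,"gripper":-0.3}
    - {"tx":3.2,"ty":-1.786,"tz":-1.03,"rx":0,"ry":0,"rz":0,"gripper":-0.3}
    - {"tx":3.2,"ty":-1.786,"tz":-1.03,"rx":0,"ry":0,"rz":0,"gripper":-0.3}
    - {"tx":0,"ty":0,"tz":0,"rx":0,"ry":0,"rz":0,"gripper":-0.3}
    - {"tx":0,"ty":0,"tz":0,"rx":0,"ry":0,"rz":0,"gripper":-0.3}
    - {"tx":0,"ty":0,"tz":0,"rx":0,"ry":0,"rz":0,"gripper":-0.3}

```text
clock: 18.15
eef_pos: [441.9, 97.7, 140.3]
tcp_rot: [2.646, -0.006, 1.516]
contact_force: [0.2, -0.6, 0.4]
opening: 0.351
```

```bash
cat > bar.py <<'E'
from h import *
import sys
st=r.sense()
im,d=grab('wrist',sys.argv[1])
W=cloud('wrist',d,d>0,st); x,y,h=W.T
T=cloud('wrist',d,d>0,dict(eef_pos=[0,0,0],tcp_rot=[0,0,0]))
s=(x>425)&(x<462)&(h>44)&(h<66)&(y>80)&(y<145)
if s.sum()>20:
    print('bar world med',np.median(W[s],0),'tool y pct',np.percentile(T[s,1],[2,50,98]),'z',np.percentile(T[s,2],[2,50]),'slope tool y per x deg',np.degrees(np.polyfit(T[s,0],T[s,1],1)[0]),s.sum(),'tool x',np.percentile(T[s,0],[2,98]))
s=(x>475)&(x<600)&(y>20)&(y<200)&(h>56)&(h<68); print('lid top',np.median(h[s]),cv2.minAreaRect(W[s][:,:2].astype(np.float32)))
for sg in (1,-1):
    q=(abs(T[:,0]-11.8)<1.5)&(sg*T[:,1]>10)&(sg*T[:,1]<26)&(T[:,2]<-30)&(T[:,2]>-80)
    if q.sum(): print('finger',sg,'y',np.percentile(T[q,1],[2,98]),'tip z',np.percentile(T[q,2],99))
R=Ro.from_euler('z',-3,degrees=True)*Ro.from_euler('y',-30,degrees=True)*down(90)
plan([435.2,109.4,65.3],R,st); plan([470.2,107.3,4.7],R,st); print(st['qpos'])
E
python3 bar.py w14.png
```

```text
bar world med [441.13 114.19  55.65] tool y pct [-46.18 -41.45 -37.73] z [72.19 73.87] slope tool y per x deg -0.4163530465121847 788 tool x [-16.69  45.84]
lid top 61.59399789306427 ((530.1572265625, 108.20655059814453), (158.01234436035156, 114.42908477783203), 87.26324462890625)
finger 1 y [15.41 22.18] tip z -43.108327338022015
finger -1 y [-21.85 -14.43] tip z -42.714933381415506
clock 18.15 at [441.9  97.7 140.3] [151.59  -0.32  86.85] F [ 0.18 -0.63  0.4 ] open 0.351
turn first, deg (tool): [-1.59 -0.2  -0.29]
shift cm in new tool axes: [ 1.13 -4.38  6.13]  in old: [ 1.09 -4.21  6.25]
clock 18.15 at [441.9  97.7 140.3] [151.59  -0.32  86.85] F [ 0.18 -0.63  0.4 ] open 0.351
turn first, deg (tool): [-1.59 -0.2  -0.29]
shift cm in new tool axes: [ 1.11 -4.37 13.13]  in old: [ 1.04 -4.01 13.25]
[ 0.38 -0.06  2.4  -0.53  0.4   0.89]
```

>>> move_arm:
  increments:
    - {"tx":0.7,"ty":-2.1,"tz":0,"rx":0,"ry":0,"rz":0,"gripper":-0.3}
    - {"tx":0.8,"ty":-2.1,"tz":0,"rx":0,"ry":0,"rz":0,"gripper":-0.3}
    - {"tx":0,"ty":0,"tz":2,"rx":0,"ry":0,"rz":0,"gripper":-0.3}
    - {"tx":0,"ty":0,"tz":3,"rx":0,"ry":0,"rz":0,"gripper":-0.3}
    - {"tx":0,"ty":0,"tz":2,"rx":0,"ry":0,"rz":0,"gripper":-0.3}
    - {"tx":0,"ty":0,"tz":0,"rx":0,"ry":0,"rz":0,"gripper":-0.3}
    - {"tx":0,"ty":0,"tz":0,"rx":0,"ry":0,"rz":0,"gripper":-0.3}
    - {"tx":0,"ty":0,"tz":0,"rx":0,"ry":0,"rz":0,"gripper":-0.3}

```text
clock: 19.0
eef_pos: [438.4, 113.0, 63.5]
tcp_rot: [2.643, -0.006, 1.513]
contact_force: [0.3, 0.1, 0.4]
opening: 0.35
```

```bash
python3 bar.py w15.png
```

```text
bar world med [440.5  114.48  55.7 ] tool y pct [-6.27 -1.85  2.14] z [6.69 8.28] slope tool y per x deg -0.7199072777216617 1234 tool x [-31.37  31.09]
lid top 61.641416041881115 ((530.0765991210938, 107.9835205078125), (158.46665954589844, 114.61272430419922), 87.27930450439453)
finger 1 y [15.44 22.32] tip z -42.6958971903717
finger -1 y [-21.52 -14.44] tip z -43.037107215560354
clock 19.0 at [438.4 113.   63.5] [151.42  -0.33  86.67] F [0.28 0.12 0.4 ] open 0.35
turn first, deg (tool): [-1.42 -0.13 -0.44]
shift cm in new tool axes: [-0.37 -0.17 -0.3 ]  in old: [-0.37 -0.18 -0.3 ]
clock 19.0 at [438.4 113.   63.5] [151.42  -0.33  86.67] F [0.28 0.12 0.4 ] open 0.35
turn first, deg (tool): [-1.42 -0.13 -0.44]
shift cm in new tool axes: [-0.4  -0.17  6.7 ]  in old: [-0.41  0.    6.7 ]
[ 0.44  0.15  2.46 -1.25  0.24  1.68]
```

View pics/w15.png

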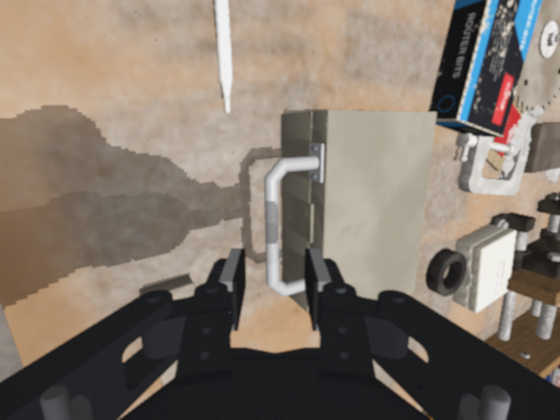

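The bar is between the finger lines, with its middle at about (272,225). But joint 4 is near its limit and the wrist near a singularity, so I'll tilt back by 20° towards vertical and re-centre.

>>> move_arm:
  increments:
    - {"tx":0,"ty":0,"tz":0,"rx":4,"ry":0,"rz":0,"gripper":-0.3}
    - {"tx":0,"ty":0,"tz":0,"rx":4,"ry":0,"rz":0,"gripper":-0.3}
    - {"tx":0,"ty":0,"tz":0,"rx":4,"ry":0,"rz":0,"gripper":-0.3}
    - {"tx":0,"ty":0,"tz":0,"rx":4,"ry":0,"rz":0,"gripper":-0.3}
    - {"tx":0,"ty":0,"tz":0,"rx":4,"ry":0,"rz":0,"gripper":-0.3}
    - {"tx":0,"ty":0,"tz":0,"rx":0,"ry":0,"rz":0,"gripper":-0.3}
    - {"tx":0,"ty":0,"tz":0,"rx":0,"ry":0,"rz":0,"gripper":-0.3}
    - {"tx":0,"ty":0,"tz":0,"rx":0,"ry":0,"rz":0,"gripper":-0.3}

```text
clock: 19.85
eef_pos: [439.6, 104.9, 62.7]
tcp_rot: [2.872, 0.016, 1.503]
contact_force: [0.6, 0.2, -0.3]
opening: 0.349
```

```bash
python3 bar.py w16.png
```

```text
bar world med [441.41 115.25  55.85] tool y pct [-4.88 -0.43  3.58] z [5.02 7.03] slope tool y per x deg -0.6944730748003016 1287 tool x [-23.08  39.34]
lid top 61.68682440025886 ((530.192138671875, 108.32373809814453), (157.82984924316406, 115.22404479980469), 87.10347747802734)
finger 1 y [15.51 22.2 ] tip z -42.74540599360641
finger -1 y [-21.96 -14.33] tip z -42.80471654046062
clock 19.85 at [439.6 104.9  62.7] [164.55   0.9   86.1 ] F [ 0.56  0.18 -0.34] open 0.349
turn first, deg (tool): [-14.56   1.18  -0.48]
shift cm in new tool axes: [ 0.42 -0.27 -0.45]  in old: [ 0.41 -0.38 -0.38]
clock 19.85 at [439.6 104.9  62.7] [164.55   0.9   86.1 ] F [ 0.56  0.18 -0.34] open 0.349
turn first, deg (tool): [-14.56   1.18  -0.48]
shift cm in new tool axes: [ 0.4  -0.27  6.55]  in old: [0.54 1.38 6.4 ]
[ 0.33  0.17  2.3  -0.28  0.44  0.63]
```

>>> move_arm:
  increments:
    - {"tx":0.4,"ty":0,"tz":0,"rx":3.5,"ry":0,"rz":0,"gripper":-0.3}
    - {"tx":0.4,"ty":0,"tz":0,"rx":3.5,"ry":0,"rz":0,"gripper":-0.3}
    - {"tx":0,"ty":0,"tz":1.5,"rx":0,"ry":0,"rz":0,"gripper":-0.3}
    - {"tx":0,"ty":0,"tz":1.5,"rx":0,"ry":0,"rz":0,"gripper":-0.3}
    - {"tx":0,"ty":0,"tz":1,"rx":0,"ry":0,"rz":0,"gripper":-0.3}
    - {"tx":0,"ty":0,"tz":0,"rx":0,"ry":0,"rz":0,"gripper":-0.3}
    - {"tx":0,"ty":0,"tz":0,"rx":0,"ry":0,"rz":0,"gripper":-0.3}
    - {"tx":0,"ty":0,"tz":0,"rx":0,"ry":0,"rz":0,"gripper":-0.3}

```text
clock: 20.7
eef_pos: [447.0, 112.3, 23.6]
tcp_rot: [2.994, 0.015, 1.503]
contact_force: [0.7, -0.1, 0.2]
opening: 0.349
```

```bash
python3 bar.py w17.png
```

```text
bar world med [441.91 114.99  55.9 ] tool y pct [-14.31  -0.18   4.21] z [-41.63 -32.67] slope tool y per x deg -0.9886054183023377 1908 tool x [-31.42  30.71]
lid top 61.70834210032223 ((530.6182250976562, 107.99870300292969), (158.64854431152344, 114.98082733154297), 87.5455322265625)
finger 1 y [15.59 22.29] tip z -42.674855517041365
finger -1 y [-22.09 -14.26] tip z -43.020727463278774
clock 20.7 at [447.  112.3  23.6] [171.56   0.86  86.11] F [ 0.69 -0.08  0.21] open 0.349
turn first, deg (tool): [-21.57   1.11  -0.56]
shift cm in new tool axes: [-0.36  1.08 -4.2 ]  in old: [-0.44 -0.53 -4.29]
clock 20.7 at [447.  112.3  23.6] [171.56   0.86  86.11] F [ 0.69 -0.08  0.21] open 0.349
turn first, deg (tool): [-21.57   1.11  -0.56]
shift cm in new tool axes: [-0.38  1.08  2.81]  in old: [-0.32  2.04  2.22]
[ 0.3   0.3   2.22 -0.14  0.5   0.48]
```

>>> move_arm:
  increments:
    - {"tx":0,"ty":-0.03,"tz":0.9,"rx":0,"ry":0,"rz":0,"gripper":-0.3}
    - {"tx":0,"ty":0,"tz":1,"rx":0,"ry":0,"rz":0,"gripper":-0.3}
    - {"tx":0,"ty":0,"tz":0.6,"rx":0,"ry":0,"rz":0,"gripper":-0.3}
    - {"tx":0,"ty":0,"tz":0,"rx":0,"ry":0,"rz":0,"gripper":-0.3}
    - {"tx":0,"ty":0,"tz":0,"rx":0,"ry":0,"rz":0,"gripper":-0.6}
    - {"tx":0,"ty":0,"tz":0,"rx":0,"ry":0,"rz":0,"gripper":-1}
    - {"tx":0,"ty":0,"tz":0,"rx":0,"ry":0,"rz":0,"gripper":-1}
    - {"tx":0,"ty":0,"tz":0,"rx":0,"ry":0,"rz":0,"gripper":-1}
    - {"tx":0,"ty":0,"tz":0,"rx":0,"ry":0,"rz":0,"gripper":-1}
  squeeze: 35

```text
clock: 21.65
eef_pos: [449.8, 111.6, -1.7]
tcp_rot: [2.995, 0.015, 1.503]
contact_force: [-2.8, 1.3, -0.4]
opening: 0.087
```

```bash
python3 bar.py w18.png | head -3; python3 -c "
import cv2; cv2.imwrite('pics/w18c.png',cv2.resize(cv2.imread('pics/w18.png')[120:400,130:430],None,fx=2,fy=2))"
```

```text
bar world med [442.08 121.15  56.1 ] tool y pct [-14.92   0.44  16.29] z [-66.95 -58.26] slope tool y per x deg -0.6555872615438072 3579 tool x [-30.77  30.5 ]
lid top 61.73832047790941 ((530.7485961914062, 113.91285705566406), (146.50013732910156, 114.9697494506836), 87.33613586425781)
finger 1 y [10.03 16.81] tip z -43.507258268850954
```

View pics/w18c.png

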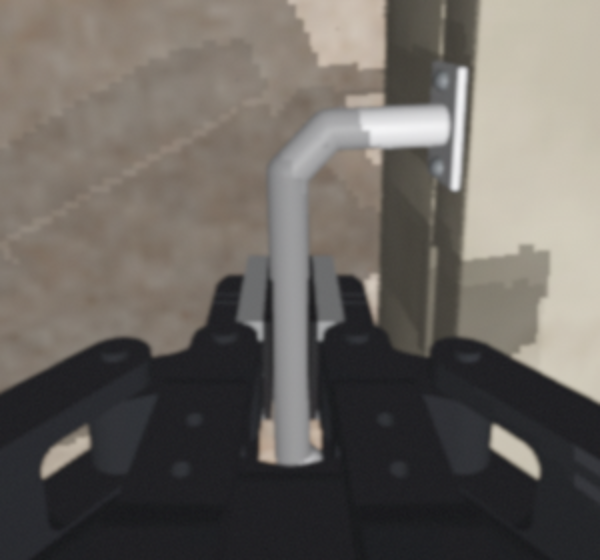

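The bar lies between the pads (at about (290,290) in the crop), and the opening agrees with 9 mm. I'll work out the arc in tool axes.

```bash
cat > arc.py <<'E'
from h import *
import sys
st=r.sense(); R0=Ro.from_euler('xyz',[2.995,.015,1.503]); a=np.radians(-2.9)
u=np.array([np.cos(a),np.sin(a),0])
P=lambda t:(147-147.28*np.cos(np.radians(3.5+t)))*u+np.array([0,0,147.28*np.sin(np.radians(3.5+t))-9])
th=[0,1,2.5]+list(np.arange(5,56,2.5))+[57.5,59,60]
for i in range(len(th)-1): print(th[i+1],R0.inv().apply(P(th[i+1])-P(th[i]))/10)
E
python3 arc.py
```

```text
1 [-0.    0.06 -0.25]
2.5 [-0.01  0.09 -0.37]
5.0 [-0.01  0.17 -0.62]
7.5 [-0.01  0.2  -0.61]
10.0 [-0.01  0.23 -0.6 ]
12.5 [-0.01  0.25 -0.59]
15.0 [-0.01  0.28 -0.58]
17.5 [-0.01  0.3  -0.57]
20.0 [-0.    0.33 -0.55]
22.5 [-0.    0.35 -0.54]
25.0 [-0.    0.37 -0.52]
27.5 [-0.    0.4  -0.51]
30.0 [-0.    0.42 -0.49]
32.5 [-0.    0.44 -0.47]
35.0 [-0.    0.46 -0.45]
37.5 [-0.    0.48 -0.43]
40.0 [ 0.    0.5  -0.41]
42.5 [ 0.    0.51 -0.39]
45.0 [ 0.    0.53 -0.36]
47.5 [ 0.    0.55 -0.34]
50.0 [ 0.    0.56 -0.32]
52.5 [ 0.    0.57 -0.29]
55.0 [ 0.    0.59 -0.27]
57.5 [ 0.    0.6  -0.24]
59 [ 0.    0.36 -0.13]
60 [ 0.    0.24 -0.08]
```

>>> move_arm:
  increments:
    - {"tx":0,"ty":0.06,"tz":-0.25,"rx":0,"ry":0,"rz":0,"gripper":-1}
    - {"tx":-0.01,"ty":0.09,"tz":-0.37,"rx":0,"ry":0,"rz":0,"gripper":-1}
    - {"tx":-0.01,"ty":0.17,"tz":-0.62,"rx":0,"ry":0,"rz":0,"gripper":-1}
    - {"tx":-0.01,"ty":0.2,"tz":-0.61,"rx":0,"ry":0,"rz":0,"gripper":-1}
    - {"tx":0,"ty":0,"tz":0,"rx":0,"ry":0,"rz":0,"gripper":-1}
    - {"tx":0,"ty":0,"tz":0,"rx":0,"ry":0,"rz":0,"gripper":-1}

```text
clock: 22.3
eef_pos: [452.2, 111.4, 17.9]
tcp_rot: [2.995, 0.015, 1.503]
contact_force: [-4.9, 3.9, -1.1]
opening: 0.085
```

```bash
cat > lid.py <<'E'
from h import *
import sys
st=r.sense(); print(st['clock'],st['eef_pos'],st['contact_force'],st['wrist_torque'],st['opening'],st['qpos'])
d0=np.array(st['eef_pos'])-[449.8,111.6,-1.7]
X=d0@np.array([.9987,-.0506,0])
print('lid angle from TCP: atan',np.degrees(np.arctan2(9+d0[2],147-X))-3.5,'radius',np.hypot(9+d0[2],147-X))
im,d=grab('wrist',sys.argv[1]); W=cloud('wrist',d,d>0,st); x,y,h=W.T
X=(x-590)*.9987-(y-105)*.0506
# lid top plane: front-to-back slope from points on top
s=(y>125)&(y<180)&(h>50)&(X>-115)&(X<0)&(abs(X)<112)
if s.sum()>100:
    pts=W[s]; best=(0,)
    rng=np.random.default_rng(0)
    for _ in range(300):
        a,b,c=pts[rng.choice(len(pts),3,False)]; n=np.cross(b-a,c-a); L=np.linalg.norm(n)
        if L<50: continue
        n/=L; k=(abs((pts-a)@n)<1.5); 
        if k.sum()>best[0]: best=(k.sum(),n,k)
    q=pts[best[2]]; n=np.linalg.svd(q-q.mean(0),full_matrices=False)[2][2]; n*=np.sign(n[2])
    print('plane tilt',np.degrees(np.arccos(n[2])),n,best[0],s.sum())
E
python3 lid.py w19.png
```

```text
22.3 [452.23 111.43  17.94] [-4.86  3.86 -1.14] [0.47 0.96 0.16] 0.08487093717825234 [ 0.29  0.32  2.21 -0.14  0.49  0.48]
lid angle from TCP: atan 7.7048333141112 radius 147.37680498644218
plane tilt 7.604206070190884 [ 0.13 -0.01  0.99] 21661 23879
```

The lid follows: 7.7° from the TCP and 7.6° from the camera, with small forces. I'll carry on.

>>> move_arm:
  increments:
    - {"tx":-0.01,"ty":0.23,"tz":-0.6,"rx":0,"ry":0,"rz":0,"gripper":-1}
    - {"tx":-0.01,"ty":0.25,"tz":-0.59,"rx":0,"ry":0,"rz":0,"gripper":-1}
    - {"tx":-0.01,"ty":0.28,"tz":-0.58,"rx":0,"ry":0,"rz":0,"gripper":-1}
    - {"tx":-0.01,"ty":0.3,"tz":-0.57,"rx":0,"ry":0,"rz":0,"gripper":-1}
    - {"tx":0,"ty":0.33,"tz":-0.55,"rx":0,"ry":0,"rz":0,"gripper":-1}
    - {"tx":0,"ty":0.35,"tz":-0.54,"rx":0,"ry":0,"rz":0,"gripper":-1}
    - {"tx":0,"ty":0.37,"tz":-0.52,"rx":0,"ry":0,"rz":0,"gripper":-1}
    - {"tx":0,"ty":0.4,"tz":-0.51,"rx":0,"ry":0,"rz":0,"gripper":-1}
    - {"tx":0,"ty":0.42,"tz":-0.49,"rx":0,"ry":0,"rz":0,"gripper":-1}
    - {"tx":0,"ty":0,"tz":0,"rx":0,"ry":0,"rz":0,"gripper":-1}
    - {"tx":0,"ty":0,"tz":0,"rx":0,"ry":0,"rz":0,"gripper":-1}

```text
clock: 23.45
eef_pos: [472.9, 110.4, 71.2]
tcp_rot: [2.997, 0.015, 1.502]
contact_force: [-10.3, 4.1, 4.3]
opening: 0.087
```

```bash
python3 lid.py w20.png
```

```text
23.45 [472.91 110.36  71.24] [-10.25   4.13   4.34] [0.66 1.67 0.17] 0.08698408926232927 [ 0.28  0.24  2.14 -0.11  0.64  0.42]
lid angle from TCP: atan 29.98752296570418 radius 148.5043957193532
plane tilt 29.276702495093573 [ 0.49 -0.02  0.87] 10125 13135
```

>>> move_arm:
  increments:
    - {"tx":0,"ty":0.42,"tz":-0.48,"rx":0,"ry":0,"rz":0,"gripper":-1}
    - {"tx":0,"ty":0.44,"tz":-0.46,"rx":0,"ry":0,"rz":0,"gripper":-1}
    - {"tx":0,"ty":0.46,"tz":-0.44,"rx":0,"ry":0,"rz":0,"gripper":-1}
    - {"tx":0,"ty":0.48,"tz":-0.42,"rx":0,"ry":0,"rz":0,"gripper":-1}
    - {"tx":0,"ty":0.5,"tz":-0.4,"rx":0,"ry":0,"rz":0,"gripper":-1}
    - {"tx":0,"ty":0.52,"tz":-0.37,"rx":0,"ry":0,"rz":0,"gripper":-1}
    - {"tx":0,"ty":0.54,"tz":-0.34,"rx":0,"ry":0,"rz":0,"gripper":-1}
    - {"tx":0,"ty":0.56,"tz":-0.32,"rx":0,"ry":0,"rz":0,"gripper":-1}
    - {"tx":0,"ty":0,"tz":0,"rx":0,"ry":0,"rz":0,"gripper":-1}
    - {"tx":0,"ty":0,"tz":0,"rx":0,"ry":0,"rz":0,"gripper":-1}

```text
clock: 24.5
eef_pos: [508.1, 108.7, 109.7]
tcp_rot: [2.995, 0.015, 1.503]
contact_force: [-8.4, 2.6, 7.2]
opening: 0.083
```

```bash
python3 lid.py w21.png
```

```text
24.5 [508.1  108.68 109.66] [-8.42  2.62  7.16] [0.3  1.35 0.25] 0.08322061164492775 [ 0.25  0.22  2.04 -0.09  0.75  0.38]
lid angle from TCP: atan 50.13549954883982 radius 149.46902134351728
plane tilt 83.52560604404275 [-0.08 -0.99  0.11] 9135 19099
```

>>> move_arm:
  increments:
    - {"tx":0,"ty":0.55,"tz":-0.31,"rx":0,"ry":0,"rz":0,"gripper":-1}
    - {"tx":0,"ty":0.57,"tz":-0.29,"rx":0,"ry":0,"rz":0,"gripper":-1}
    - {"tx":0,"ty":0.58,"tz":-0.27,"rx":0,"ry":0,"rz":0,"gripper":-1}
    - {"tx":0,"ty":0.4,"tz":-0.16,"rx":0,"ry":0,"rz":0,"gripper":-1}
    - {"tx":0,"ty":0,"tz":0,"rx":0,"ry":0,"rz":0,"gripper":-1}
    - {"tx":0,"ty":0,"tz":0,"rx":0,"ry":0,"rz":0,"gripper":-1}
    - {"tx":0,"ty":0,"tz":0,"rx":0,"ry":0,"rz":0,"gripper":-1}

```text
clock: 25.25
eef_pos: [528.1, 107.7, 122.6]
tcp_rot: [2.994, 0.015, 1.503]
contact_force: [-4.6, 1.9, 8.8]
opening: 0.084
```

```bash
python3 lid.py w22.png | head -2; python3 - <<'E'
from h import *
st=r.sense()
def planes(n,d,st,sel):
    W=cloud(n,d,d>0,st); x,y,h=W.T
    X=(x-590)*.9987-(y-105)*.0506; Y=(x-590)*.0506+(y-105)*.9987
    s=sel(X,Y,h); p=np.c_[X,Y,h][s]; print(n,'pts',len(p)); rng=np.random.default_rng(1)
    for it in range(4):
        if len(p)<60: break
        best=(0,)
        for _ in range(400):
            a,b,c=p[rng.choice(len(p),3,False)]; nn=np.cross(b-a,c-a); L=np.linalg.norm(nn)
            if L<30: continue
            nn/=L; k=abs((p-a)@nn)<1.2
            if k.sum()>best[0]: best=(k.sum(),k)
        q=p[best[1]]; nn=np.linalg.svd(q-q.mean(0),full_matrices=False)[2][2]; nn*=np.sign(nn[0]) 
        print('  n',nn,'pitch of normal from vertical',np.degrees(np.arctan2(nn[0],nn[2])),'N',len(q),'mean',q.mean(0)); p=p[~best[1]]
sel=lambda X,Y,h:(X>-110)&(X<10)&(abs(Y)<80)&(h>68)&(h<200)
for n in ('wrist','scene','top'):
    im,d=grab(n,n+'_end.png'); planes(n,d,st if n=='wrist' else None,sel)
E
```

```text
25.25 [528.06 107.67 122.61] [-4.62  1.92  8.8 ] [0.23 0.75 0.2 ] 0.08409033679093099 [ 0.24  0.23  1.99 -0.08  0.78  0.36]
lid angle from TCP: atan 59.2555643157083 radius 149.94911649786172
wrist pts 15816
  n [0.85 0.   0.52] pitch of normal from vertical 58.617159219239646 N 6029 mean [-23.98  22.56 117.39]
  n [ 0.51  0.   -0.86] pitch of normal from vertical 149.01594408342476 N 2586 mean [-49.57  40.19 142.66]
  n [ 0.4  -0.   -0.91] pitch of normal from vertical 156.11320915438336 N 2179 mean [-70.1    4.12 177.37]
  n [0.87 0.   0.5 ] pitch of normal from vertical 60.07897895350063 N 1426 mean [-63.49  19.17 172.67]
scene pts 1174
  n [0.84 0.01 0.55] pitch of normal from vertical 56.62899264242074 N 270 mean [-16.57  -6.98 101.29]
  n [ 0.89 -0.    0.46] pitch of normal from vertical 62.51907750685713 N 160 mean [-62.21   9.98 152.99]
  n [ 0.52  0.01 -0.86] pitch of normal from vertical 148.8166889451342 N 125 mean [-51.4   17.81 142.88]
  n [ 0.82 -0.02  0.57] pitch of normal from vertical 55.37964897189068 N 100 mean [-50.73   0.7  136.45]
top pts 1027
  n [ 0.86 -0.    0.52] pitch of normal from vertical 58.989821076481554 N 578 mean [-20.05 -16.81 107.1 ]
  n [0.82 0.   0.57] pitch of normal from vertical 55.19773154400379 N 127 mean [-34.47 -25.58 126.32]
  n [ 0.82 -0.    0.57] pitch of normal from vertical 55.31755118628789 N 74 mean [-29.76 -29.7  123.04]
  n [ 0.83 -0.01  0.55] pitch of normal from vertical 56.54094326675854 N 68 mean [-42.18 -17.7  132.72]
```

The lid is at about 58.9° (wrist 58.6, top 59.0, front face 59.0, TCP 59.3). One small trim to 60°, then I hold.

>>> move_arm:
  increments:
    - {"tx":0,"ty":0.13,"tz":-0.06,"rx":0,"ry":0,"rz":0,"gripper":-1}
    - {"tx":0,"ty":0.12,"tz":-0.06,"rx":0,"ry":0,"rz":0,"gripper":-1}
    - {"tx":0,"ty":0,"tz":0,"rx":0,"ry":0,"rz":0,"gripper":-1}
    - {"tx":0,"ty":0,"tz":0,"rx":0,"ry":0,"rz":0,"gripper":-1}
    - {"tx":0,"ty":0,"tz":0,"rx":0,"ry":0,"rz":0,"gripper":-1}
    - {"tx":0,"ty":0,"tz":0,"rx":0,"ry":0,"rz":0,"gripper":-1}

```text
clock: 26.05
eef_pos: [530.2, 107.5, 123.8]
tcp_rot: [2.994, 0.015, 1.503]
contact_force: [-4.0, 2.1, 7.4]
opening: 0.089
```

```bash
python3 lid.py w23.png | head -2; python3 - <<'E'
from h import *
st=r.sense()
for n in ('wrist','top'):
    im,d=grab(n,n+'_end2.png'); W=cloud(n,d,d>0,st); x,y,h=W.T
    X=(x-590)*.9987-(y-105)*.0506; Y=(x-590)*.0506+(y-105)*.9987
    s=(X>-110)&(X<10)&(abs(Y)<80)&(h>68)&(h<200); p=np.c_[X,Y,h][s]; rng=np.random.default_rng(1); best=(0,)
    for _ in range(600):
        a,b,c=p[rng.choice(len(p),3,False)]; nn=np.cross(b-a,c-a); L=np.linalg.norm(nn)
        if L<30: continue
        nn/=L; k=abs((p-a)@nn)<1.2
        if k.sum()>best[0]: best=(k.sum(),k)
    q=p[best[1]]; nn=np.linalg.svd(q-q.mean(0),full_matrices=False)[2][2]; nn*=np.sign(nn[0]); print(n,'lid',np.degrees(np.arctan2(nn[0],nn[2])),len(q))
for qn in ['stone_center','stone_holder','black_cap','tape_roll','scriber']:
    for o in r.cut_out(qn,'top')[:2]:
        P=cloud('top',d,o['mask']); zt=np.percentile(P[:,2],90); T=P[P[:,2]>zt-6]; rc=cv2.minAreaRect(T[:,:2].astype(np.float32))
        print(qn,round(o['confidence'],2),'z',round(zt,1),np.round(rc[0],1),np.round(rc[1],1))
E
```

```text
26.05 [530.25 107.55 123.77] [-4.03  2.11  7.38] [0.21 0.71 0.18] 0.08901993778439318 [ 0.24  0.23  1.99 -0.08  0.79  0.36]
lid angle from TCP: atan 60.20249326404824 radius 149.9922838115947
wrist lid 59.55044830535859 5690
top lid 59.65722506198624 555
stone_center 0.77 z 37.0 [ 562.9 -122.2] [148.6  50.4]
stone_center 0.71 z 21.0 [374.8  16. ] [ 37.  107.9]
stone_holder 0.79 z 21.0 [ 563.4 -122.7] [197.1  77.3]
stone_holder 0.28 z 148.3 [536.6  77.2] [95.2 44. ]
black_cap 0.87 z 37.8 [ 600.7 -374.9] [53.3 50.7]
black_cap 0.34 z 21.1 [ 563.3 -122.3] [197.6  76.9]
tape_roll 0.72 z 20.8 [715.8 -21.4] [58.9 59.2]
tape_roll 0.35 z 37.1 [ 562.4 -122.2] [146.3  49.6]
scriber 0.58 z 145.5 [532.9  66.9] [75.9 37.3]
```

```bash
python3 -c "
from rig import r
print(r.sign_off()); s=r.sense(); print(s['clock'],s['eef_pos'],s['contact_force'],s['opening'])"
```

```text
the job is handed in; nothing more can be done
None
the job is handed in; nothing more can be done
```

The job is handed in at about 26 s: the oilstone is seated in its holder and let go, and the arm is still holding the lid by its pull at 60°.

- **Stone:** After letting go, its top stood 16.1 mm above the rails (16 wanted). It was level and within 0.4 mm of the holder's centre. The force on the floor when seating was about 10 N.
- **Lid:** The last checks gave 59.6° (wrist camera), 59.7° (top camera) and 60.2° (from the arm's position). It never went past about 60°. The force at the wrist was about 9 N, with the bar still in the pads.
- **Cap and tape roll:** They are where they were, to within about 1.5 mm.
- **Scriber:** The last top view did not find it and reported part of the arm or lid instead. I never moved anything near it, and it looked undisturbed in the wrist pictures up to just before the lid was raised.

Two things did not agree on the way:
- **Fingertips:** They sit about 40 mm short of the reported tool point, so the first close went above the stone without touching it. I then worked from what the wrist camera showed.
- **Lift radius:** The path measured 147 to 150 mm while raising the lid, which put a mild sideways load of about 11 N on the pull.

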